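Load the honey warmers and switch them on with the flat key

ROBOT

A 6-joint arm with a two-finger parallel gripper is mounted at the origin on a cart in front of the work surface, level with it; the furniture and walls round the work are solid. World frame = base frame: x ahead of the robot, y to its left, z up, the work surface at z = 0. Lengths are in m, angles in rad, forces in N, time in s.
With the tool pointing down it reaches from about 0.35 to 0.975 m from the base axis. Payload 4.9 kg.
Tool frame: the origin (TCP) lies between the finger pads; the fingertips stand 25 mm ahead of it and the grasp point (between the pads) lies 6 mm ahead of it (manip.tcp_to_tips is the z of the fingertips in the tool frame, in m); z points along the fingers, y is the line along which they close (so a half turn about z gives the same grasp; the last joint's range is limited). The gripper opens to 85 mm and grips with 20 to 120 N. Pads are 22 mm wide; open, the fingers measure 114 mm over their backs; the gripper's body (76 mm by 85 mm) begins 54 mm behind the grasp point. The pads swing forward as they close: fully open they stand 13 mm farther back than shut.
Start: joints at [-0.119, 0.053, 1.613, -0, 1.476, -0.119], TCP at [0.625, 0, 0.256] pointing down, gripper open.
Joint ranges: [-3.01, 3.01], [-1.01, 2.22], [0.06, 2.58], [-1.02, 4.17], [0.09, 2.62], [-3.14, 3.14]. Speed limits (rad/s): [2.57, 2.57, 3.14, 3.14, 3.14, 3.14].

INTERFACE

Orientations are given as a unit quaternion [w, x, y, z].
In Python, from plant import manip gives the robot as it stands. The module is installed in compiled form; this text tells all that it offers.
- The arm moves only by the tool arm_command, never from a script. Its argument "moves" is a list of rows, each a list of 3 entries, a list of its own where there are three numbers: the opening, from -1 (shut) to 1 (fully open), then the shift along the tool's x, y, z in units of 0.15 m (1.0 is 0.15 m), then the turn about the tool's z in units of 2 pi rad (1.0 is 2 pi rad). A call has 1 to 20 rows; each row is the pose to reach, as a shift and turn from the pose commanded when the call began, along the tool's axes at that moment, turning the shorter way round; what a row does not reach only later rows make up. A row lasts 1/12 s, in which the tool goes at most 41.7 mm and 7.16 degrees, less where a joint would pass 70% of its speed; a pose out of reach is approached as far as the arm can. A call with a number of a shift or a turn outside -1 to 1 is refused whole. A call with a gripper value outside its range is refused whole. The fingers move at their own pace and stop on an object; the grip force is fixed at half the most. Time passes only in rows, so rows that repeat a pose let the fingers close. It gives the time, the measured TCP pose, the force, the opening and the grip force at its end, in the units of the state.
- manip.state(): the state, without advancing time (a new reading comes with each control period).
- manip.grab_frame(name): name is "scene" or "side" or "wrist"; returns a dict with "frame" (480x640x3 uint8, red, green, blue), "fx", "fy", "cx", "cy" (pixels), "R" (3x3) and "t" (3): a world point X has camera coordinates R X + t. Camera axes: x right, y down, z forward; pixel columns grow to the right and rows downward; lengths in m; the calibration is good to about 2 mm. A picture is of the moment at which its call begins. There is no depth.
- manip.job_done(): hands the job in; it is judged then, once.
Trained networks look in a picture, given as the dict that the camera call returned (one of the last four; its "shot" number tells which), for a name from the list of things; names that differ only in an ending like _2 or _b are one class to them, and where a whole thing is asked for, a point or a joint stands for the part that bears it (a point fixed in the world has none). Each returns a list of dicts, best first, with "confidence" (0 to 1); they miss things now and then, are a little off and sometimes report something else, mostly with a low value. They report only what shows in the picture. A call takes as long as a camera call. They do not tell look-alikes from the thing itself.
- manip.search_frame(picture, target): "extent" ([left, top, right, bottom] in pixels, round what is visible of it).
The state is a dict: "time": time; "joint_pos": joint angles; "joint_vel": joint speeds; "joint_efforts": joint torques, N m; "tool_pos": TCP position; "tool_rot": TCP orientation; "contact_force": force on the tool from outside, world axes, zero at the start; "ft_torque": the same for the moment, N m; "gripper_width": opening from 0.0 (shut) to 1.0 (fully open); "grasp_force": force on a finger pad.
Only numpy, scipy, OpenCV 4.12 (cv2) and the standard library are available. Lean on these libraries where they do the work, as an engineer would, in place of code of your own. Each camera call takes 0.05 s, during which the arm holds its last target. There are 200 camera calls.

TASK

First take the yellow-lidded jar out of its warmer and stand it on the cork mat, and stand every honey jar upright in a warmer, one jar to a warmer. Then draw the flat key out of its sleeve by the blade, set it down, take it by the handle and push the blade into the slot of each warmer that now holds a honey jar until the key's shoulder meets the panel, which moves the pointer to the green mark; leave any empty warmer switched off. Last, turn the key round again and put it back as it was, handle fully home in the sleeve and blade sticking out, without disturbing the tape roll or the stamp.

Things in the scene. Friction and masses are not known exactly. Their poses are not given: they have to be found in the camera images.
- key: Flat key, 60 g: orange handle 80 x 24 x 22 mm, steel blade 48 x 14 x 5 mm. Origin on its long axis at the shoulder, where the blade leaves the handle; +x along the blade (tip at +48 mm, handle from 0 to -80 mm), y across the blade's width, z its thickness. Lying flat on the table its origin is 11 mm up. At the start the handle is inside the sleeve, only the blade sticks out.
- key_tip (a point): Tip of the key's blade.
- key_sleeve: Fixed grey sleeve, a roofed tunnel shut at the back, 92 x 46 x 49 mm, on a foot plate 110 x 70 x 4 mm. Origin on the table under the middle of its mouth; +x points out of the mouth. Inside 34 wide, 30 high, 86 mm deep, floor 14 mm above the table; at the start the handle lies on that floor (key axis 25 mm above the table), the shoulder 2 mm outside the mouth.
- honey_1: Small honey jar, 63 mm across the lid (body 59 mm), 75 mm high, about 0.21 kg, greenish lid with a dark seal strip; may be absent. Origin at the centre of its underside. The lid reaches from 61 to 74 mm height.
- honey_2: Small honey jar, 63 mm across the lid (body 59 mm), 75 mm high, about 0.21 kg, greenish lid with a dark seal strip; may be absent. Origin at the centre of its underside. The lid reaches from 61 to 74 mm height.
- honey_3: Small honey jar, 63 mm across the lid (body 59 mm), 75 mm high, about 0.21 kg, greenish lid with a dark seal strip; may be absent. Origin at the centre of its underside. The lid reaches from 61 to 74 mm height.
- honey_4: Small honey jar, 63 mm across the lid (body 59 mm), 75 mm high, about 0.21 kg, greenish lid with a dark seal strip; may be absent. Origin at the centre of its underside. The lid reaches from 61 to 74 mm height.
- slot_a (a point): Middle of the key slot of warmer a, a fixed white box 111 mm deep, 90 wide, deck 62 mm up. In the panel's outer face, 40 mm above the table; +x into the unit, +z up. Slot 26 wide (y), 11.5 high, panel 6 thick. A slider waits 28 mm behind the panel face; pushing the blade in along +x until the shoulder meets the panel moves it 20 mm.
- well_a (a point): Centre of that warmer's jar well, on its floor (the deck, 62 mm above the table). The well is 76 x 76 mm inside a rail 28 mm high; axes as at its slot, 67 mm behind the panel's face.
- switch_a (a joint): Slider behind that warmer's slot, m: 0 = off (front, red pointer on the deck at the grey mark), 0.020 = on (pointer at the green mark), end of travel 0.026. It moves to +x against 3 N of friction and stays where it is left; it cannot be pulled back.
- slot_b (a point): Middle of the key slot of warmer b, a fixed white box 111 mm deep, 90 wide, deck 62 mm up. In the panel's outer face, 40 mm above the table; +x into the unit, +z up. Slot 26 wide (y), 11.5 high, panel 6 thick. A slider waits 28 mm behind the panel face; pushing the blade in along +x until the shoulder meets the panel moves it 20 mm.
- well_b (a point): Centre of that warmer's jar well, on its floor (the deck, 62 mm above the table). The well is 76 x 76 mm inside a rail 28 mm high; axes as at its slot, 67 mm behind the panel's face.
- switch_b (a joint): Slider behind that warmer's slot, m: 0 = off (front, red pointer on the deck at the grey mark), 0.020 = on (pointer at the green mark), end of travel 0.026. It moves to +x against 3 N of friction and stays where it is left; it cannot be pulled back.
- slot_c (a point): Middle of the key slot of warmer c, a fixed white box 111 mm deep, 90 wide, deck 62 mm up. In the panel's outer face, 40 mm above the table; +x into the unit, +z up. Slot 26 wide (y), 11.5 high, panel 6 thick. A slider waits 28 mm behind the panel face; pushing the blade in along +x until the shoulder meets the panel moves it 20 mm.
- well_c (a point): Centre of that warmer's jar well, on its floor (the deck, 62 mm above the table). The well is 76 x 76 mm inside a rail 28 mm high; axes as at its slot, 67 mm behind the panel's face.
- switch_c (a joint): Slider behind that warmer's slot, m: 0 = off (front, red pointer on the deck at the grey mark), 0.020 = on (pointer at the green mark), end of travel 0.026. It moves to +x against 3 N of friction and stays where it is left; it cannot be pulled back.
- slot_d (a point): Middle of the key slot of warmer d (the nut spread starts here), a fixed white box 111 mm deep, 90 wide, deck 62 mm up. In the panel's outer face, 40 mm above the table; +x into the unit, +z up. Slot 26 wide (y), 11.5 high, panel 6 thick. A slider waits 28 mm behind the panel face; pushing the blade in along +x until the shoulder meets the panel moves it 20 mm.
- well_d (a point): Centre of that warmer's jar well, on its floor (the deck, 62 mm above the table). The well is 76 x 76 mm inside a rail 28 mm high; axes as at its slot, 67 mm behind the panel's face.
- switch_d (a joint): Slider behind that warmer's slot, m: 0 = off (front, red pointer on the deck at the grey mark), 0.020 = on (pointer at the green mark), end of travel 0.026. It moves to +x against 3 N of friction and stays where it is left; it cannot be pulled back.
- spread: Jar of nut spread, yellow lid 69 mm wide (body 66 mm), 112 mm high, 0.44 kg, at the start standing in the well of warmer d; origin at the centre of its underside. The lid reaches from 95 to 112 mm height.
- cork_mat: Fixed square cork mat, 110 x 110 x 4 mm, on the table; origin under its centre.
- masking_tape: Roll of masking tape, 104 mm wide, 25 mm high, lying on the table, not to be disturbed; origin under its centre.
- wood_stamp: Wooden hand stamp, 43 x 54 x 83 mm, standing on the table, not to be disturbed; origin under its centre.
Things that resemble listed ones, but are neither listed nor needed, are in the scene too. Leave any blue look-alike of the spread alone.

How it is judged:
By the outcome, as a careful person would: the job done as asked, in the order asked, and still so for the second after the job is handed in, with the robot touching nothing.
Of honey_1, honey_2, honey_3, honey_4 only 3 to 4 are there at a start; the rules pass over those that are not, and their reading is None.
At some moment in a run one of honey_1, honey_2, honey_3, honey_4 may be knocked a few centimetres aside while the robot is not near it.
It also fails if it takes over 210 s, if anything falls off the work surface, if the arm or the gripper's body presses on something with over 40 N, if the wrist force passes 120 N, or if a joint passes its speed limit or range.

## Working session

There is one attempt and no reset: what is moved stays moved. The work goes in short steps, Python scripts to look and compute and a tool call to move; the robot and the scene stay as the last step left them, time stands still between calls to the robot, and variables do not carry over. Pictures are saved under pics/ and viewed, at most 14 in all, crops included, and the job is handed in when it is done.

Besides the shell and the picture viewer there is one more tool, called as name(argument=value, ...) on one line, values as JSON. arm_command: Moves the arm, as the interface text tells. Shifts and turns lie within -1 to 1; 1 stands for 0.15 m of shift or 2 pi rad of turn. Its arguments: {"type":"object","properties":{"moves":{"type":"array"}},"required":["moves"]}

```bash
mkdir -p pics; cat > h.py <<'E'
import numpy as np, cv2
from plant import manip
from scipy.spatial.transform import Rotation as Ro
def pix(p,X):
    c=p["R"]@np.asarray(X,float)+p["t"]; return np.array([p["fx"]*c[0]/c[2]+p["cx"],p["fy"]*c[1]/c[2]+p["cy"]])
def ray(p,u,v,z):
    R=np.array(p["R"]);C=-R.T@p["t"]; d=R.T@np.array([(u-p["cx"])/p["fx"],(v-p["cy"])/p["fy"],1]); return C+d*(z-C[2])/d[2]
def save(p,n,box=None,s=1):
    f=p["frame"][...,::-1]
    if box: f=f[box[1]:box[3],box[0]:box[2]]
    cv2.imwrite("pics/"+n,cv2.resize(f,None,fx=s,fy=s,interpolation=cv2.INTER_CUBIC))
def rot(st): q=st["tool_rot"]; return Ro.from_quat([q[1],q[2],q[3],q[0]]).as_matrix()
E
python3 - <<'E'
from h import *
st=manip.state(); print(st["tool_pos"],rot(st).round(3).tolist(),manip.tcp_to_tips,st["time"])
for n in ("scene","side","wrist"):
    p=manip.grab_frame(n); save(p,n+"0.png"); 
    C=-np.array(p["R"]).T@p["t"]; print(n,C.round(3),np.round(p["R"],3).tolist(),p["fx"],p["cx"],p["cy"])
    for t in ("honey_1","spread","slot_a","well_a","key","key_sleeve","cork_mat","masking_tape","wood_stamp"):
        print(t,[(np.round(d["extent"]).astype(int).tolist(),round(d["confidence"],2)) for d in manip.search_frame(p,t)][:6])
E
```

```text
[6.24443592e-01 1.01868934e-04 2.55066427e-01] [[-0.0, 1.0, -0.002], [1.0, 0.0, 0.0], [0.0, -0.002, -1.0]] 0.025 0.0
scene [-0.552 -0.656  0.777] [[0.464, -0.886, 0.019], [-0.425, -0.241, -0.872], [0.777, 0.397, -0.489]] 543.0735474843217 316.89735638921513 228.72022818793448
honey_1 [([282, 242, 307, 279], 0.89), ([321, 257, 344, 293], 0.77), ([400, 278, 427, 320], 0.74), ([358, 267, 384, 306], 0.65)]
spread [([272, 173, 296, 208], 0.95)]
slot_a [([312, 216, 361, 262], 0.76), ([279, 208, 322, 251], 0.67), ([204, 187, 254, 234], 0.65), ([242, 193, 290, 242], 0.64)]
well_a [([245, 195, 287, 246], 0.97), ([204, 185, 251, 230], 0.88), ([279, 206, 324, 256], 0.72), ([317, 212, 361, 264], 0.6)]
key [([164, 222, 182, 233], 0.41), ([319, 257, 342, 295], 0.23)]
key_sleeve [([144, 207, 176, 242], 0.66)]
cork_mat [([388, 253, 438, 288], 0.82)]
masking_tape [([440, 314, 489, 351], 0.82)]
wood_stamp [([197, 177, 212, 207], 0.59)]
side [0.57  1.115 0.786] [[-1.0, -0.009, 0.013], [-0.016, 0.521, -0.853], [0.001, -0.854, -0.521]] 512.9240699850102 325.2750178893855 248.36478922728557
honey_1 [([355
[... 588 characters left out ...]
], 0.81), ([357, 243, 383, 273], 0.21)]
wood_stamp [([275, 348, 298, 389], 0.66)]
wrist [0.625 0.067 0.372] [[1.0, 0.001, 0.0], [0.001, -0.964, 0.265], [0.0, -0.265, -0.964]] 352.64809947073985 323.10758405217683 234.44231670756227
honey_1 [([104, 251, 194, 328], 0.82)]
spread [([396, 10, 526, 122], 0.87), ([242, 198, 352, 328], 0.63)]
slot_a [([226, 175, 354, 284], 0.93), ([214, 2, 353, 28], 0.89), ([217, 42, 358, 158], 0.85), ([242, 289, 362, 400], 0.75)]
well_a [([214, 43, 352, 162], 0.98), ([213, 2, 354, 26], 0.82), ([243, 285, 358, 397], 0.73), ([226, 170, 353, 284], 0.57)]
key []
key_sleeve [([226, 173, 351, 284], 0.45)]
cork_mat []
masking_tape []
wood_stamp [([217, 3, 352, 28], 0.4)]
```

View pics/scene0.png

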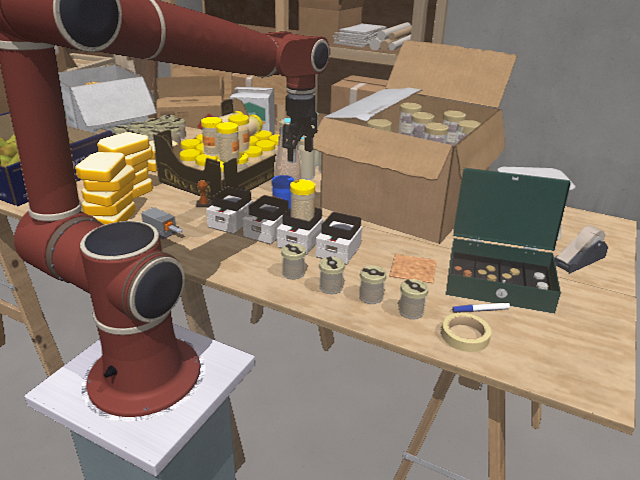

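View pics/side0.png

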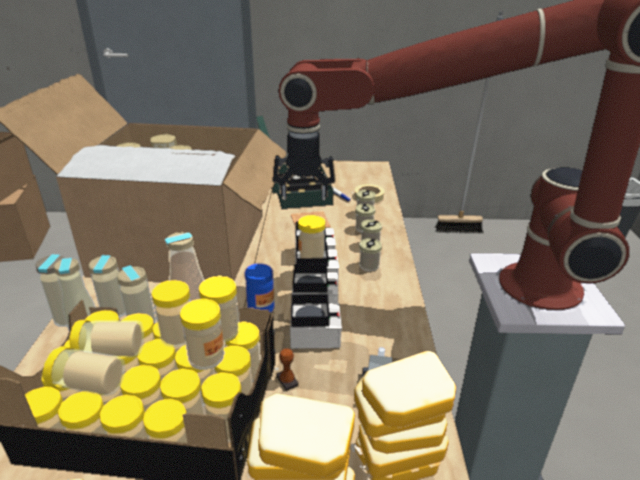

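View pics/wrist0.png

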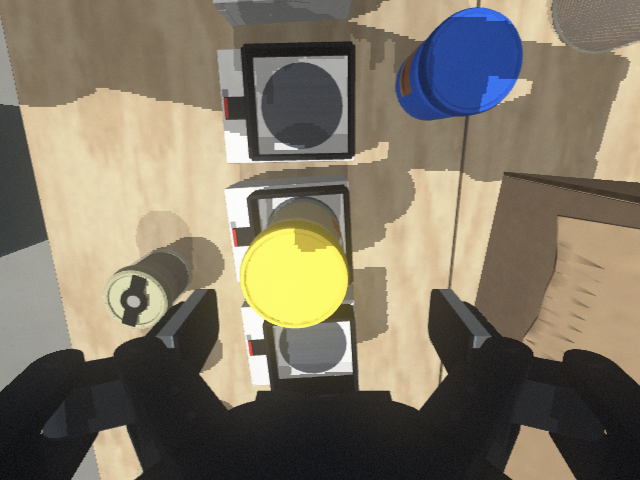

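Scene: four honey jars in a row on the near right, four warmers (spread on the third, ~(302,200)), sleeve with key at ~(160,222) pointing toward the robot's side, mat at (413,267), tape (466,332), stamp (204,192). The wrist view shows slots facing the robot (−x), the spread lid at (295,278) and one honey lid at (137,298).

```bash
python3 - <<'E'
from h import *
S=manip.grab_frame("scene");D=manip.grab_frame("side");W=manip.grab_frame("wrist")
r=lambda p,u,v,z:(ray(p,u,v,z)*1000).round(0)[:2]
print("spread lid wrist",r(W,295,278,.174))
print("honey lid wrist",r(W,136,298,.075))
print("disc upper",r(W,302,105,.062),"rim",[r(W,*c,.090) for c in((249,44),(354,42),(355,160),(243,160))])
print("rim d",[r(W,*c,.090) for c in((247,187),(349,185))])
print("disc lower",r(W,313,345,.062))
print("blue",r(W,472,55,.15))
for e in([282,242,307,279],[321,257,344,293],[358,267,384,306],[400,278,427,320]): print("honey sc",r(S,(e[0]+e[2])/2,(e[1]+e[3])/2,.037))
for e in([355,190,376,205],[361,220,381,241],[356,242,382,274],[355,203,376,232]): print("honey side",r(D,(e[0]+e[2])/2,(e[1]+e[3])/2,.037))
for e in([204,187,254,234],[242,193,290,242],[279,208,322,251],[312,216,361,262]): print("warmer sc",r(S,(e[0]+e[2])/2,(e[1]+e[3])/2,.045))
for e in([289,293,342,349],[292,265,338,303],[293,241,341,277],[297,222,335,250]): print("warmer sd",r(D,(e[0]+e[2])/2,(e[1]+e[3])/2,.045))
print("mat",r(S,413,267,0),r(D,312,218,0)); print("tape",r(S,466,332,.012)); print("stamp",r(S,204,192,.04),r(D,287,368,.04))
print("sleeve",r(S,157,222,.03),r(D,377,363,.03),"blade tip",r(S,182,233,.025),r(D,381,347,.025))
a=S["frame"][195:255,130:210];b=D["frame"][330:400,340:420]
f=np.hstack([cv2.resize(a,(400,300),interpolation=2),cv2.resize(b,(400,300),interpolation=2)]);cv2.imwrite("pics/c1.png",f[...,::-1])
E
```

```text
spread lid wrist [608. -15.]
honey lid wrist [453. -76.]
disc upper [608.  93.] rim [array([572., 132.]), array([648., 133.]), array([650.,  50.]), array([562.,  50.])]
rim d [array([564.,  29.]), array([646.,  30.])]
disc lower [ 615. -133.]
blue [711. 113.]
honey sc [451. -82.]
honey sc [ 439. -194.]
honey sc [ 440. -294.]
honey sc [ 442. -398.]
honey side [ 440. -445.]
honey side [ 436. -219.]
honey side [452. -66.]
honey side [ 448. -302.]
warmer sc [581. 212.]
warmer sc [597.  95.]
warmer sc [585. -24.]
warmer sc [ 587. -133.]
warmer sd [590. 215.]
warmer sd [595.  71.]
warmer sd [593. -44.]
warmer sd [ 599. -167.]
mat [ 625. -339.] [ 616. -362.]
tape [ 417. -529.]
stamp [653. 359.] [644. 358.]
sleeve [445. 365.] [460. 329.] blade tip [437. 269.] [447. 275.]
```

View pics/c1.png

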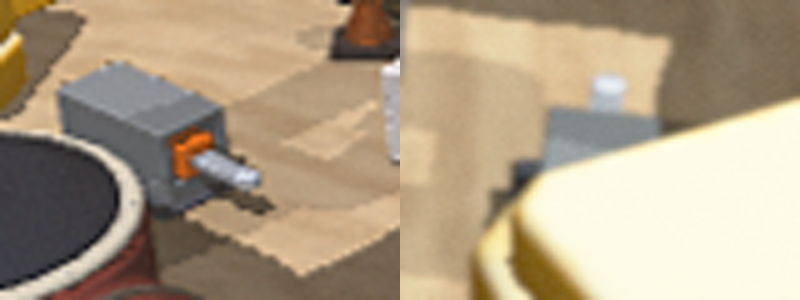

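```bash
cat >> h.py <<'E'
def tri(obs):
    A=[];b=[]
    for p,u,v in obs:
        R=np.array(p["R"]);C=-R.T@p["t"];d=R.T@np.array([(u-p["cx"])/p["fx"],(v-p["cy"])/p["fy"],1]);d/=np.linalg.norm(d)
        M=np.eye(3)-np.outer(d,d);A.append(M);b.append(M@C)
    return np.linalg.lstsq(np.vstack(A),np.hstack(b),rcond=None)[0]
def blob(p,lo,hi,box):
    h=cv2.cvtColor(p["frame"],cv2.COLOR_RGB2HSV);m=cv2.inRange(h,np.array(lo),np.array(hi))
    k=np.zeros_like(m);k[box[1]:box[3],box[0]:box[2]]=1;m*=k
    n,l,s,c=cv2.connectedComponentsWithStats(m);i=1+np.argmax(s[1:,4]);return s[i],c[i],(l==i)
E
python3 - <<'E'
from h import *
S=manip.grab_frame("scene");D=manip.grab_frame("side");W=manip.grab_frame("wrist")
o=[]
for p,b in((S,(285,170,320,200)),(D,(295,212,330,240)),(W,(230,200,360,335))):
    s,c,m=blob(p,(22,150,120),(35,255,255),b);print(s,c.round(1));o.append((p,*c))
print(tri(o[:2]).round(3),[ray(*q,.174).round(3)[:2] for q in o],[ray(*q,.165).round(3)[:2] for q in o])
E
```

```text
[290 179  25  16 335] [302.3 186.9]
[298 215  27  18 402] [311.4 223.6]
[ 244  221  105  105 2112] [303.4 257.4]
[ 0.606 -0.018  0.165] [array([ 0.586, -0.028]), array([ 0.607, -0.005]), array([ 0.614, -0.002])] [array([ 0.603, -0.019]), array([ 0.607, -0.022]), array([ 0.613, -0.005])]
```

arm_command(moves=[[1,[-0.1,-0.115,0],0],[1,[-0.1,-0.115,0],0],[1,[-0.1,-0.115,0.3],0],[1,[-0.1,-0.115,0.5],0],[1,[-0.1,-0.115,0.62],0],[1,[-0.1,-0.115,0.62],0],[-1,[-0.1,-0.115,0.62],0],[-1,[-0.1,-0.115,0.62],0],[-1,[-0.1,-0.115,0.62],0],[-1,[-0.1,-0.115,0.62],0],[-1,[-0.1,-0.115,0.62],0],[-1,[-0.1,-0.115,0.62],0],[-1,[-0.1,-0.115,0.62],0],[-1,[-0.1,-0.115,0.5],0],[-1,[-0.1,-0.115,0.3],0],[-1,[-0.1,-0.115,0.1],0],[-1,[-0.1,-0.115,0.1],0]])

```text
time: 3.22
tool_pos: [0.6106, -0.0154, 0.2483]
tool_rot: [0.004, 0.707, 0.707, 0.003]
contact_force: [1.0, -0.4, -1.1]
gripper_width: 0.782
grasp_force: 69.4
```

```bash
python3 - <<'E'
from h import *
st=manip.state(); print({k:np.round(v,3).tolist() for k,v in st.items() if k not in("joint_vel","joint_efforts")})
p=manip.grab_frame("side");a=p["frame"][100:340,180:420]; s=manip.grab_frame("scene");b=s["frame"][120:360,230:470]
cv2.imwrite("pics/c2.png",np.hstack([cv2.resize(a,(400,400),interpolation=2),cv2.resize(b,(400,400),interpolation=2)])[...,::-1])
E
```

```text
{'time': 3.217, 'joint_pos': [-0.147, 0.018, 1.662, -0.0, 1.451, -0.147], 'tool_pos': [0.611, -0.015, 0.248], 'tool_rot': [0.004, 0.707, 0.707, 0.003], 'contact_force': [0.975, -0.36, -1.098], 'ft_torque': [0.046, -0.127, 0.018], 'grasp_force': 69.365, 'gripper_width': 0.782}
```

View pics/c2.png

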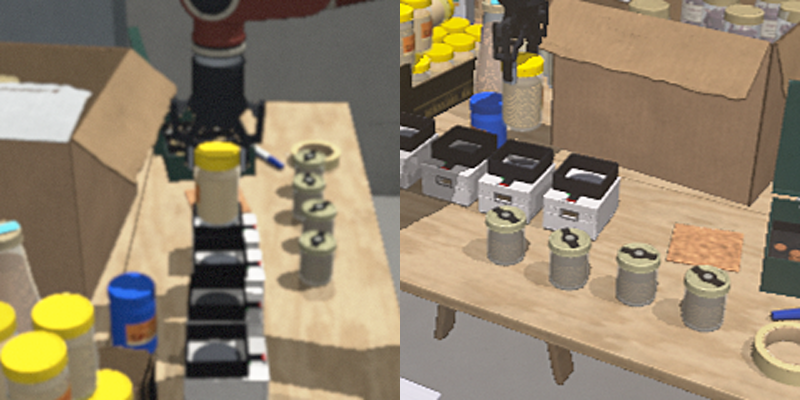

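```bash
python3 - <<'E'
from h import *
S=manip.grab_frame("scene");D=manip.grab_frame("side")
print(tri([(S,322,156),(D,228,209)]),tri([(S,443,178),(D,285,157)]))
# mat by colour
for p,b in((S,(380,245,445,295)),(D,(285,200,340,232))):
    s,c,m=blob(p,(5,110,100),(16,255,255),b);print(s,c,ray(p,*c,.004).round(3))
W=manip.grab_frame("wrist")
print([(np.round(d["extent"]).tolist(),round(d["confidence"],2)) for d in manip.search_frame(W,"honey_1")])
for c in [(395,253),(438,262),(430,283),(388,276)]: print(ray(S,*c,.004).round(3))
E
```

```text
[0.79828057 0.01089998 0.19929144] [ 0.70295108 -0.36118456  0.21884237]
[390 254  46  29 962] [413.14449064 268.03014553] [ 0.615 -0.342  0.004]
[292 213  10  12  79] [297.10126582 217.94936709] [ 0.664 -0.353  0.004]
[([113.0, 243.0, 205.0, 323.0], 0.85), ([142.0, 411.0, 172.0, 424.0], 0.64), ([146.0, 431.0, 175.0, 472.0], 0.51)]
[ 0.661 -0.275  0.004]
[ 0.675 -0.39   0.004]
[ 0.57  -0.401  0.004]
[ 0.548 -0.298  0.004]
```

arm_command(moves=[[-1,[-0.2,0,0],0],[-1,[-0.4,0,0],0],[-1,[-0.6,0,0],0],[-1,[-0.8,0,0],0],[-1,[-1,0,0],0]])

```text
time: 3.93
tool_pos: [0.6067, -0.166, 0.239]
tool_rot: [-0.002, 0.707, 0.707, -0.001]
contact_force: [0.6, -0.8, -5.2]
gripper_width: 0.781
grasp_force: 69.1
```

arm_command(moves=[[-1,[-0.2,0,0],0],[-1,[-0.4,0,0],0],[-1,[-0.6,0,0],0],[-1,[-0.8,0,0],0],[-1,[-1,0,0],0],[-1,[-1,0,0],0]])

```text
time: 4.43
tool_pos: [0.6061, -0.3201, 0.2386]
tool_rot: [-0.001, 0.709, 0.705, -0.002]
contact_force: [-0.5, 1.0, -3.9]
gripper_width: 0.784
grasp_force: 69.1
```

arm_command(moves=[[-1,[-0.18,0.02,0],0],[-1,[-0.18,0.02,0],0],[-1,[-0.18,0.02,0.2],0],[-1,[-0.18,0.02,0.4],0],[-1,[-0.18,0.02,0.6],0],[-1,[-0.18,0.02,0.75],0],[-1,[-0.18,0.02,0.85],0],[-1,[-0.18,0.02,0.89],0],[-1,[-0.18,0.02,0.9],0],[-1,[-0.18,0.02,0.9],0]])

```text
time: 5.27
tool_pos: [0.6108, -0.3419, 0.1062]
tool_rot: [-0.0, 0.707, 0.707, -0.0]
contact_force: [-0.5, 0.4, -4.4]
gripper_width: 0.78
grasp_force: 70.6
```

```bash
python3 - <<'E'
from h import *
st=manip.state(); print(st["tool_pos"],st["gripper_width"],st["contact_force"])
S=manip.grab_frame("scene"); D=manip.grab_frame("side");a=S["frame"][150:350,330:530];b=D["frame"][120:320,220:420]
cv2.imwrite("pics/c3.png",np.hstack([cv2.resize(a,(400,400),interpolation=2),cv2.resize(b,(400,400),interpolation=2)])[...,::-1])
E
```

```text
[ 0.61080308 -0.34191804  0.106172  ] 0.779815690694069 [-0.45012481  0.39667922 -4.39751356]
```

View pics/c3.png

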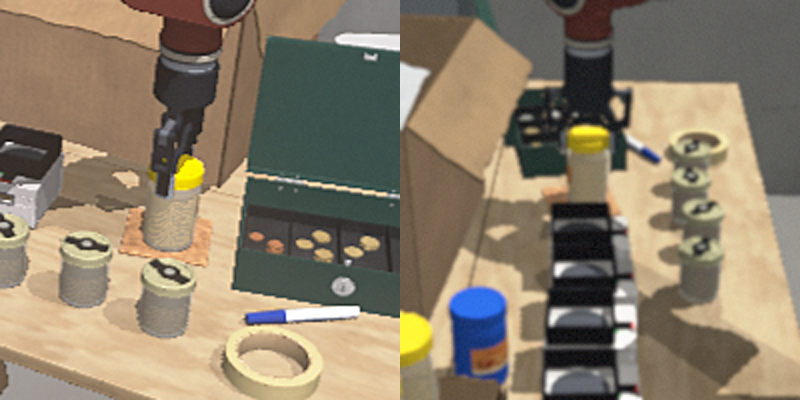

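arm_command(moves=[[-1,[0,0,0.01],0],[-1,[0,0,0.02],0],[-1,[0,0,0.025],0],[1,[0,0,0.02],0],[1,[0,0,0.02],0],[1,[0,0,0.02],0],[1,[0,0,0.02],0],[1,[0,0,0.02],0],[1,[0,0,-0.2],0],[1,[0,0,-0.5],0],[1,[0,0,-0.7],0],[1,[0,0,-1],0]])

```text
time: 6.37
tool_pos: [0.61, -0.3415, 0.2526]
tool_rot: [-0.001, 0.707, 0.707, -0.0]
contact_force: [0.4, 0.4, -1.1]
gripper_width: 0.999
grasp_force: 0.0
```

arm_command(moves=[[1,[0.4,-0.8,-1],0],[1,[0.4,-0.8,-1],0],[1,[0.4,-0.8,-1],0],[1,[0.4,-0.8,-1],0],[1,[0.4,-0.8,-1],0],[1,[0.4,-0.8,-1],0],[1,[0.4,-0.8,-1],0]])

```text
time: 6.95
tool_pos: [0.4906, -0.282, 0.4065]
tool_rot: [0.003, 0.707, 0.707, 0.0]
contact_force: [1.5, 0.3, -1.7]
gripper_width: 1.002
grasp_force: 0.0
```

```bash
python3 - <<'E'
from h import *
st=manip.state(); print(st["tool_pos"])
W=manip.grab_frame("wrist");save(W,"w1.png");print(-np.array(W["R"]).T@W["t"])
for t in("honey_1","well_a"):print([(np.round(d["extent"]).tolist(),round(d["confidence"],2)) for d in manip.search_frame(W,t)])
E
```

```text
[ 0.49062399 -0.28200809  0.40645638]
[ 0.49035417 -0.21463875  0.52227639]
[([254.0, 90.0, 306.0, 142.0], 0.95), ([267.0, 241.0, 313.0, 290.0], 0.94), ([261.0, 0.0, 312.0, 51.0], 0.82), ([270.0, 173.0, 316.0, 226.0], 0.74)]
[([361.0, 16.0, 471.0, 112.0], 0.76), ([363.0, 0.0, 454.0, 16.0], 0.64)]
```

View pics/w1.png

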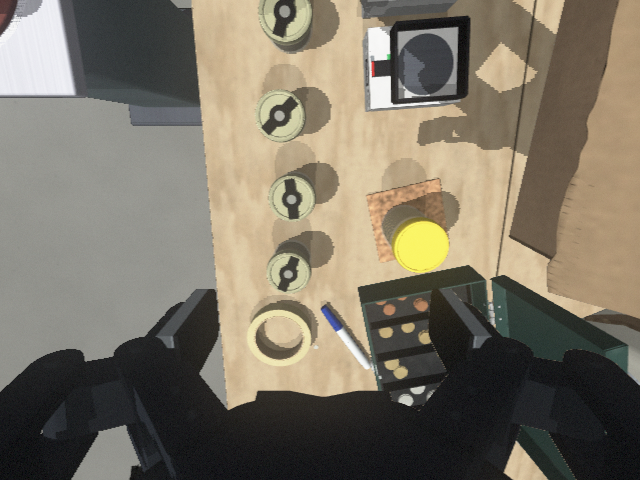

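```bash
cat >> h.py <<'E'
def lids(p):
    out=[]
    for d in manip.search_frame(p,"honey_1"):
        x0,y0,x1,y1=d["extent"]
        if d["confidence"]<.4: continue
        g=cv2.cvtColor(p["frame"],cv2.COLOR_RGB2GRAY);cx,cy=(x0+x1)/2,(y0+y1)/2
        out.append((ray(p,cx,cy,.068).round(4)[:2].tolist(),round(d["confidence"],2)))
    return out
E
python3 - <<'E'
from h import *
W=manip.grab_frame("wrist")
for c in((285,12),(281,115),(292,198),(289,272)):print(ray(W,*c,.075).round(4)[:2])
print(lids(W))
print("disc",ray(W,427,65,.062)); print([ray(W,*c,.09).round(3)[:2] for c in((397,22),(469,16),(467,98),(391,104))])
print("panel bottom edge",[ray(W,*c,.062).round(3)[:2] for c in((370,27),(366,110))])
print("spread",ray(W,422,245,.116), "mat",[ray(W,*c,.004).round(3)[:2] for c in((367,193),(440,179),(384,262))])
E
```

```text
[ 0.4479 -0.0803]
[ 0.4402 -0.1887]
[ 0.4511 -0.2882]
[ 0.4449 -0.3881]
[([0.4524, -0.2909], 0.93), ([0.4521, -0.0941], 0.89), ([0.4474, -0.3842], 0.84), ([0.4404, -0.1895], 0.59)]
disc [ 0.61298675 -0.13161399  0.062     ]
[array([ 0.57 , -0.094]), array([ 0.647, -0.089]), array([ 0.654, -0.171]), array([ 0.568, -0.178])]
panel bottom edge [array([ 0.544, -0.092]), array([ 0.543, -0.182])]
spread [ 0.60805243 -0.33748551  0.116     ] mat [array([ 0.554, -0.292]), array([ 0.659, -0.272]), array([ 0.584, -0.399])]
```

arm_command(moves=[[1,[1,-0.28,0.5],0],[1,[1,-0.28,0.5],0],[1,[1,-0.28,0.5],0],[1,[1,-0.28,0.5],0],[1,[1,-0.28,0.5],0]])

```text
time: 7.62
tool_pos: [0.4461, -0.1274, 0.3218]
tool_rot: [-0.005, 0.706, 0.708, -0.001]
contact_force: [0.0, -1.0, -1.3]
gripper_width: 0.998
grasp_force: 0.0
```

arm_command(moves=[[1,[0.34,0,0.87],0],[1,[0.34,0,0.87],0],[1,[0.34,0,0.87],0],[1,[0.34,0,0.87],0],[1,[0.34,0,0.87],0],[1,[0.34,0,0.87],0]])

```text
time: 8.12
tool_pos: [0.4485, -0.081, 0.1964]
tool_rot: [-0.001, 0.707, 0.707, -0.001]
contact_force: [0.1, -0.2, 0.0]
gripper_width: 1.001
grasp_force: 0.0
```

```bash
cat >> h.py <<'E'
def look(tcp=None):
    st=manip.state();W=manip.grab_frame("wrist");print("tcp",np.round(st["tool_pos"],4),"lids",lids(W));return W
E
python3 - <<'E'
from h import *
W=look(); save(W,"w2.png")
E
```

```text
tcp [ 0.4485 -0.081   0.1964] lids [([0.4503, -0.0758], 0.88), ([0.4408, -0.173], 0.55)]
```

View pics/w2.png

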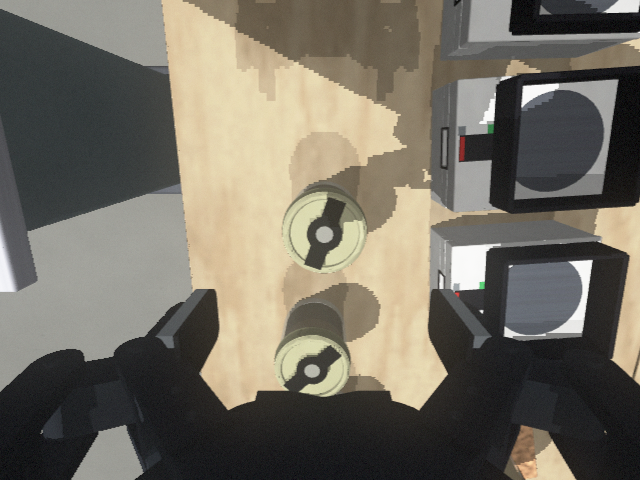

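arm_command(moves=[[1,[0.01,0,0.3],0],[1,[0.01,0,0.55],0],[1,[0.01,0,0.75],0],[1,[0.01,0,0.87],0],[1,[0.01,0,0.87],0],[-1,[0.01,0,0.87],0],[-1,[0.01,0,0.87],0],[-1,[0.01,0,0.87],0],[-1,[0.01,0,0.87],0],[-1,[0.01,0,0.87],0],[-1,[0.01,0,0.87],0],[-1,[0.01,0,0.87],0],[-1,[0.01,0,0.7],0],[-1,[0.01,0,0.5],0],[-1,[0.01,0,0.3],0],[-1,[0.01,0,0.1],0],[-1,[0.01,0,0.1],0]])

```text
time: 9.63
tool_pos: [0.4525, -0.0808, 0.1908]
tool_rot: [0.006, 0.707, 0.707, 0.003]
contact_force: [1.3, -1.0, 0.3]
gripper_width: 0.713
grasp_force: 66.2
```

arm_command(moves=[[-1,[0.2,0.2,0],0],[-1,[0.4,0.4,0],0],[-1,[0.6,0.6,0],0],[-1,[0.8,0.8,0],0],[-1,[1,1,0],0],[-1,[1,1,0],0],[-1,[1,1,0],0]])

```text
time: 10.22
tool_pos: [0.5995, 0.0722, 0.1818]
tool_rot: [-0.0, 0.706, 0.708, -0.0]
contact_force: [-0.9, -0.1, -1.0]
gripper_width: 0.717
grasp_force: 66.6
```

```bash
python3 - <<'E'
from h import *
W=look();save(W,"w3.png")
E
```

```text
tcp [0.5995 0.0722 0.1818] lids [([0.4623, -0.116], 0.81), ([0.6015, 0.0258], 0.68), ([0.5974, 0.0939], 0.66)]
```

View pics/w3.png

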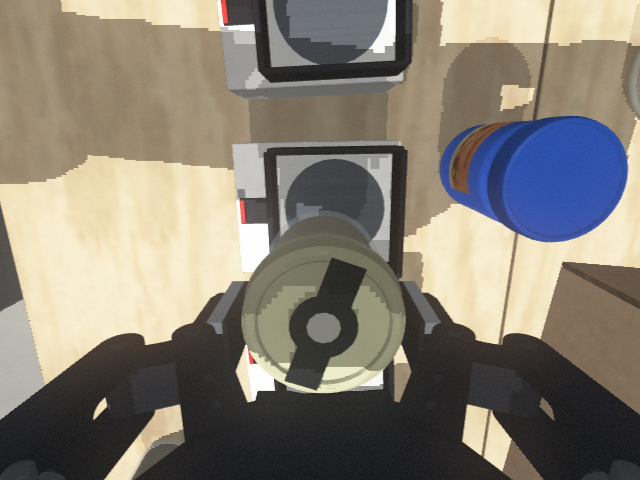

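```bash
python3 - <<'E'
from h import *
W=manip.grab_frame("wrist")
r=lambda u,v,z:ray(W,u,v,z).round(4)[:2]
print("w2 disc",r(335,205,.062),"rim outer x",r(267,150,.09),r(405,150,.09),"rim top inner left/right",r(276,155,.09),r(392,155,.09))
print("w2 panel/deck top corners",r(233,145,.062),r(404,142,.062), "lower-left",r(244,272,.062))
print("w1 disc",r(330,10,.062),"rim bottom",r(265,78,.09),r(410,72,.09),"box bottom",r(228,94,.062),r(404,82,.062))
print("held lid",r(323,327,.183))
E
```

```text
w2 disc [0.6064 0.0931] rim outer x [0.5661 0.1302] [0.6453 0.1304] rim top inner left/right [0.5712 0.1274] [0.638  0.1276]
w2 panel/deck top corners [0.5398 0.1324] [0.6506 0.1345] lower-left [0.5419 0.0444]
w1 disc [0.6022 0.2098] rim bottom [0.5666 0.1684] [0.6454 0.1716] box bottom [0.5387 0.1634] [0.6484 0.1705]
held lid [0.5985 0.0706]
```

arm_command(moves=[[-1,[0.25,0.01,0],0],[-1,[0.5,0.02,0],0],[-1,[0.75,0.03,0],0],[-1,[0.94,0.03,0],0],[-1,[0.94,0.03,0],0],[-1,[0.94,0.03,0.1],0],[-1,[0.94,0.03,0.2],0],[-1,[0.94,0.03,0.3],0],[-1,[0.94,0.03,0.34],0],[-1,[0.94,0.03,0.34],0]])

```text
time: 11.2
tool_pos: [0.6026, 0.2098, 0.1308]
tool_rot: [-0.001, 0.708, 0.706, -0.001]
contact_force: [-3.9, 0.1, 5.4]
gripper_width: 0.712
grasp_force: 69.9
```

```bash
python3 - <<'E'
from h import *
W=look();save(W,"w4.png")
S=manip.grab_frame("scene")
D=manip.grab_frame("side");a=S["frame"][130:290,160:320];b=D["frame"][230:390,240:400]
cv2.imwrite("pics/c4.png",np.hstack([cv2.resize(a,(400,400),interpolation=2),cv2.resize(b,(400,400),interpolation=2)])[...,::-1])
E
```

```text
tcp [0.6026 0.2098 0.1308] lids [([0.6036, 0.188], 0.88), ([0.6011, 0.1422], 0.68)]
```

View pics/c4.png

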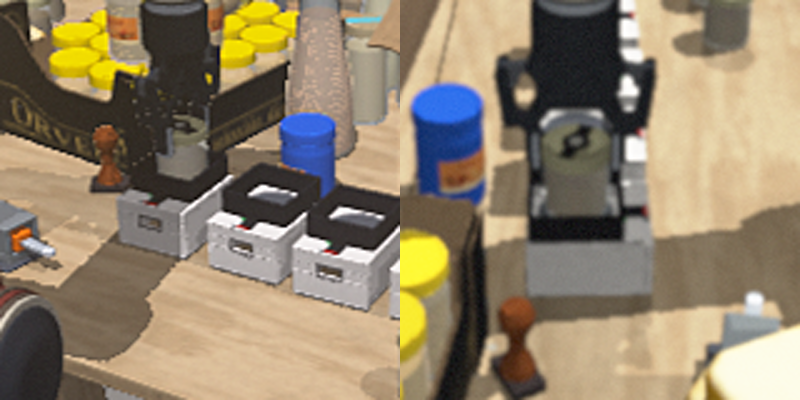

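arm_command(moves=[[1,[0,0,0],0],[1,[0,0,0],0],[1,[0,0,0],0],[1,[0,0,0],0],[1,[0,0,-0.2],0],[1,[0,0,-0.45],0],[1,[-0.2,-0.1,-0.45],0],[1,[-0.5,-0.3,-0.45],0],[1,[-0.8,-0.4,-0.45],0],[1,[-1,-0.5,-0.45],0],[1,[-1,-0.5,-0.45],0]])

```text
time: 12.32
tool_pos: [0.5262, 0.0579, 0.1985]
tool_rot: [0.0, 0.708, 0.706, -0.001]
contact_force: [0.9, -1.1, 0.4]
gripper_width: 0.995
grasp_force: 0.0
```

arm_command(moves=[[1,[-0.25,-0.2,0],0],[1,[-0.5,-0.4,0],0],[1,[-0.75,-0.55,0],0],[1,[-1,-0.58,0],0],[1,[-1,-0.58,0],0]])

```text
time: 12.73
tool_pos: [0.4398, -0.0922, 0.1991]
tool_rot: [0.001, 0.709, 0.706, -0.001]
contact_force: [-0.4, 0.8, 1.2]
gripper_width: 1.001
grasp_force: 0.0
```

arm_command(moves=[[1,[-0.25,0,0],0],[1,[-0.5,0,0],0],[1,[-0.67,0,0],0],[1,[-0.67,0,0],0],[1,[-0.67,0,0],0]])

```text
time: 13.15
tool_pos: [0.4415, -0.1897, 0.1989]
tool_rot: [-0.0, 0.708, 0.706, 0.0]
contact_force: [0.8, 0.5, 0.2]
gripper_width: 1.0
grasp_force: 0.0
```

```bash
python3 - <<'E'
from h import *
W=look()
S=manip.grab_frame("scene");print([(np.round(d["extent"]).astype(int).tolist(),round(d["confidence"],2)) for d in manip.search_frame(S,"honey_1")])
E
```

```text
tcp [ 0.4415 -0.1897  0.1989] lids [([0.4404, -0.1864], 0.68), ([0.4518, -0.2799], 0.66), ([0.4429, -0.3225], 0.49)]
[([359, 266, 384, 304], 0.98), ([222, 176, 246, 200], 0.83), ([400, 279, 428, 318], 0.66), ([319, 259, 342, 296], 0.57), ([279, 203, 319, 256], 0.53)]
```

arm_command(moves=[[1,[0,0,0.3],0],[1,[0,0,0.55],0],[1,[0,0,0.75],0],[1,[0,0,0.88],0],[1,[0,0,0.88],0],[-1,[0,0,0.88],0],[-1,[0,0,0.88],0],[-1,[0,0,0.88],0],[-1,[0,0,0.88],0],[-1,[0,0,0.88],0],[-1,[0,0,0.88],0],[-1,[0,0,0.88],0],[-1,[0,0,0.7],0],[-1,[0,0,0.5],0],[-1,[0,0,0.3],0],[-1,[0,0,0.11],0],[-1,[0,0,0.11],0]])

```text
time: 14.77
tool_pos: [0.4442, -0.1909, 0.1896]
tool_rot: [0.006, 0.707, 0.707, 0.001]
contact_force: [1.4, -0.4, -0.5]
gripper_width: 0.712
grasp_force: 66.2
```

arm_command(moves=[[-1,[0.2,0.1,0],0],[-1,[0.4,0.2,0],0],[-1,[0.6,0.3,0],0],[-1,[0.8,0.45,0],0],[-1,[1,0.6,0],0],[-1,[1,0.6,0],0]])

```text
time: 15.27
tool_pos: [0.5331, -0.0344, 0.1816]
tool_rot: [-0.001, 0.705, 0.709, 0.001]
contact_force: [-0.7, -1.1, -1.5]
gripper_width: 0.717
grasp_force: 66.5
```

```bash
python3 - <<'E'
from h import *
W=look()
print([(np.round(d["extent"]).tolist(),round(d["confidence"],2)) for d in manip.search_frame(W,"well_a")])
save(W,"w5.png")
E
```

```text
tcp [ 0.5331 -0.0344  0.1816] lids [([0.5346, -0.0848], 0.87), ([0.6003, -0.0168], 0.72)]
[([331.0, 139.0, 518.0, 288.0], 0.97), ([332.0, 0.0, 545.0, 118.0], 0.86), ([371.0, 285.0, 504.0, 432.0], 0.67)]
```

View pics/w5.png

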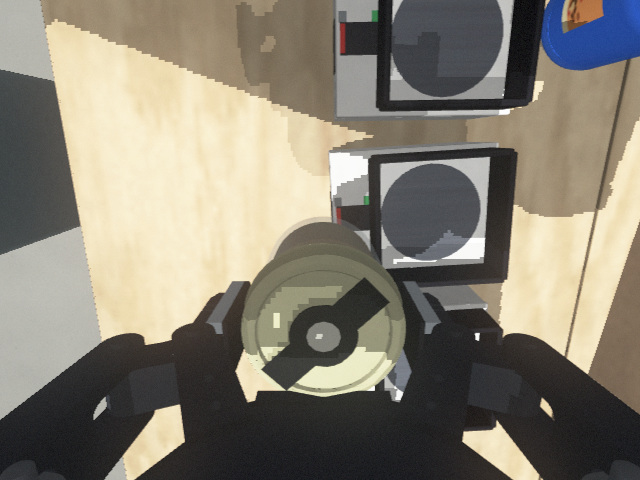

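```bash
python3 - <<'E'
from h import *
W=manip.grab_frame("wrist")
r=lambda u,v,z:ray(W,u,v,z).round(4)[:2]
print("d disc",r(430,212,.062),"rim",r(369,155,.09),r(517,149,.09),r(507,283,.09),"deck",r(331,152,.062),r(497,143,.062))
print("w2 disc",r(447,40,.062),"rim",r(379,110,.09),r(533,103,.09),"deck",r(336,117,.062))
E
```

```text
d disc [ 0.6033 -0.0204] rim [0.557  0.0186] [0.6413 0.0222] [ 0.6472 -0.0603] deck [0.5357 0.0192] [0.6428 0.0251]
w2 disc [0.6048 0.0849] rim [0.5616 0.043 ] [0.6465 0.0469] deck [0.5387 0.0408]
```

arm_command(moves=[[-1,[0.25,0.15,0],0],[-1,[0.5,0.3,0],0],[-1,[0.75,0.45,0],0],[-1,[0.85,0.5,0],0],[-1,[0.85,0.5,0],0],[-1,[0.85,0.5,0.1],0],[-1,[0.85,0.5,0.2],0],[-1,[0.85,0.5,0.3],0],[-1,[0.85,0.5,0.34],0],[-1,[0.85,0.5,0.34],0]])

```text
time: 16.3
tool_pos: [0.6053, 0.0868, 0.1313]
tool_rot: [-0.001, 0.708, 0.706, -0.001]
contact_force: [-0.4, 0.0, -2.7]
gripper_width: 0.718
grasp_force: 67.4
```

arm_command(moves=[[-1,[0,0,0.015],0],[1,[0,0,0.015],0],[1,[0,0,0.015],0],[1,[0,0,0.015],0],[1,[0,0,0.01],0],[1,[0,0,-0.2],0],[1,[0,0,-0.44],0],[1,[-0.2,-0.1,-0.44],0],[1,[-0.5,-0.3,-0.44],0],[1,[-0.8,-0.4,-0.44],0],[1,[-1,-0.5,-0.44],0],[1,[-1,-0.5,-0.44],0]])

```text
time: 17.3
tool_pos: [0.5293, -0.0654, 0.1976]
tool_rot: [0.001, 0.708, 0.706, -0.001]
contact_force: [1.2, 0.5, -1.2]
gripper_width: 0.999
grasp_force: 0.0
```

arm_command(moves=[[1,[-0.25,-0.2,0],0],[1,[-0.5,-0.4,0],0],[1,[-0.75,-0.54,0],0],[1,[-1,-0.54,0],0],[1,[-1,-0.54,0],0]])

```text
time: 17.72
tool_pos: [0.4489, -0.2158, 0.198]
tool_rot: [0.001, 0.709, 0.705, -0.001]
contact_force: [0.7, -0.0, 0.5]
gripper_width: 1.001
grasp_force: 0.0
```

arm_command(moves=[[1,[-0.25,0,0],0],[1,[-0.52,0,0],0],[1,[-0.52,0,0],0],[1,[-0.52,0,0],0],[1,[-0.52,0,0],0]])

```text
time: 18.13
tool_pos: [0.4504, -0.2891, 0.1972]
tool_rot: [-0.0, 0.707, 0.707, 0.0]
contact_force: [-0.3, -0.5, 0.2]
gripper_width: 1.001
grasp_force: 0.0
```

```bash
python3 - <<'E'
from h import *
W=look()
S=manip.grab_frame("scene");print([(np.round(d["extent"]).astype(int).tolist(),round(d["confidence"],2)) for d in manip.search_frame(S,"honey_1")])
E
```

```text
tcp [ 0.4504 -0.2891  0.1972] lids [([0.4519, -0.2895], 0.83), ([0.4467, -0.38], 0.81)]
[([399, 281, 426, 320], 0.94), ([219, 176, 244, 202], 0.86), ([261, 185, 282, 212], 0.86), ([358, 269, 385, 306], 0.6)]
```

arm_command(moves=[[1,[0,0,0.3],0],[1,[0,0,0.55],0],[1,[0,0,0.75],0],[1,[0,0,0.87],0],[1,[0,0,0.87],0],[-1,[0,0,0.87],0],[-1,[0,0,0.87],0],[-1,[0,0,0.87],0],[-1,[0,0,0.87],0],[-1,[0,0,0.87],0],[-1,[0,0,0.87],0],[-1,[0,0,0.87],0],[-1,[0,0,0.7],0],[-1,[0,0,0.5],0],[-1,[0,0,0.3],0],[-1,[0,0,0.1],0],[-1,[0,0,0.1],0]])

```text
time: 19.75
tool_pos: [0.453, -0.2919, 0.19]
tool_rot: [0.006, 0.707, 0.707, 0.0]
contact_force: [0.8, -0.8, -0.7]
gripper_width: 0.716
grasp_force: 66.7
```

arm_command(moves=[[-1,[0.2,0.1,0],0],[-1,[0.4,0.2,0],0],[-1,[0.6,0.3,0],0],[-1,[0.8,0.45,0],0],[-1,[1,0.6,0],0],[-1,[1,0.6,0],0]])

```text
time: 20.25
tool_pos: [0.5422, -0.1345, 0.1812]
tool_rot: [-0.001, 0.705, 0.709, 0.001]
contact_force: [0.0, -0.1, -2.8]
gripper_width: 0.713
grasp_force: 66.7
```

arm_command(moves=[[-1,[0.25,0.15,0],0],[-1,[0.5,0.3,0],0],[-1,[0.75,0.42,0],0],[-1,[0.81,0.42,0],0],[-1,[0.81,0.42,0],0],[-1,[0.81,0.42,0.1],0],[-1,[0.81,0.42,0.2],0],[-1,[0.81,0.42,0.3],0],[-1,[0.81,0.42,0.34],0],[-1,[0.81,0.42,0.34],0]])

```text
time: 21.08
tool_pos: [0.6019, -0.019, 0.1311]
tool_rot: [-0.001, 0.707, 0.707, -0.001]
contact_force: [-1.1, 0.7, -1.3]
gripper_width: 0.712
grasp_force: 68.0
```

arm_command(moves=[[-1,[0,0,0.015],0],[1,[0,0,0.015],0],[1,[0,0,0.015],0],[1,[0,0,0.015],0],[1,[0,0,0.01],0],[1,[0,0,-0.2],0],[1,[0,0,-0.44],0],[1,[-0.2,-0.1,-0.44],0],[1,[-0.5,-0.3,-0.44],0],[1,[-0.8,-0.4,-0.44],0],[1,[-1,-0.5,-0.44],0],[1,[-1,-0.5,-0.44],0]])

```text
time: 22.08
tool_pos: [0.5262, -0.1722, 0.1976]
tool_rot: [0.001, 0.709, 0.706, -0.001]
contact_force: [0.1, 0.7, -0.4]
gripper_width: 0.999
grasp_force: 0.0
```

arm_command(moves=[[1,[-0.25,-0.2,0],0],[1,[-0.5,-0.4,0],0],[1,[-0.75,-0.55,0],0],[1,[-1,-0.55,0],0],[1,[-1,-0.55,0],0]])

```text
time: 22.5
tool_pos: [0.4441, -0.3224, 0.1979]
tool_rot: [0.001, 0.709, 0.705, -0.001]
contact_force: [-0.3, -0.0, -0.7]
gripper_width: 1.002
grasp_force: 0.0
```

arm_command(moves=[[1,[-0.25,0,0],0],[1,[-0.45,0,0],0],[1,[-0.45,0,0],0],[1,[-0.45,0,0],0],[1,[-0.45,0,0],0]])

```text
time: 22.92
tool_pos: [0.446, -0.3848, 0.1971]
tool_rot: [-0.0, 0.707, 0.707, 0.0]
contact_force: [-0.2, 0.6, 0.4]
gripper_width: 0.998
grasp_force: 0.0
```

```bash
python3 - <<'E'
from h import *
W=look()
S=manip.grab_frame("scene");print([(np.round(d["extent"]).astype(int).tolist(),round(d["confidence"],2)) for d in manip.search_frame(S,"honey_1")])
E
```

```text
tcp [ 0.446  -0.3848  0.1971] lids [([0.445, -0.3903], 0.82)]
[([262, 186, 282, 212], 0.71), ([400, 276, 428, 321], 0.62), ([294, 194, 315, 222], 0.6), ([219, 178, 245, 200], 0.57)]
```

arm_command(moves=[[1,[-0.02,0,0.3],0],[1,[-0.02,0,0.55],0],[1,[-0.02,0,0.75],0],[1,[-0.02,0,0.87],0],[1,[-0.02,0,0.87],0],[-1,[-0.02,0,0.87],0],[-1,[-0.02,0,0.87],0],[-1,[-0.02,0,0.87],0],[-1,[-0.02,0,0.87],0],[-1,[-0.02,0,0.87],0],[-1,[-0.02,0,0.87],0],[-1,[-0.02,0,0.87],0],[-1,[-0.02,0,0.7],0],[-1,[-0.02,0,0.5],0],[-1,[-0.02,0,0.3],0],[-1,[-0.02,0,0.1],0],[-1,[-0.02,0,0.1],0]])

```text
time: 24.53
tool_pos: [0.4483, -0.3913, 0.1905]
tool_rot: [0.006, 0.707, 0.707, -0.0]
contact_force: [1.0, -2.2, -0.5]
gripper_width: 0.715
grasp_force: 66.1
```

arm_command(moves=[[-1,[0.2,0.1,0],0],[-1,[0.4,0.2,0],0],[-1,[0.6,0.3,0],0],[-1,[0.8,0.45,0],0],[-1,[1,0.6,0],0],[-1,[1,0.6,0],0],[-1,[1,0.6,0],0]])

```text
time: 25.12
tool_pos: [0.536, -0.2367, 0.1814]
tool_rot: [-0.001, 0.706, 0.708, -0.0]
contact_force: [0.5, -1.0, -2.1]
gripper_width: 0.717
grasp_force: 66.1
```

```bash
python3 - <<'E'
from h import *
W=look();save(W,"w6.png")
# detect dark disc: well bbox and blob of mid-grey inside the rail
g=cv2.cvtColor(W["frame"],cv2.COLOR_RGB2HSV)
for d in manip.search_frame(W,"well_a"):
    x0,y0,x1,y1=np.round(d["extent"]).astype(int);print(x0,y0,x1,y1,round(d["confidence"],2))
    s,c,m=blob(W,(0,0,0),(180,255,45),(x0,max(y0,0),x1,y1));print(" dark",s,c.round(0),[ray(W,u,v,.09).round(3)[:2].tolist() for u,v in((s[0],s[1]),(s[0]+s[2],s[1]+s[3]))])
E
```

```text
tcp [ 0.536  -0.2367  0.1814] lids [([0.5358, -0.2877], 0.67)]
334 0 554 158 0.96
 dark [ 406    0  145  149 4841] [518.  79.] [[0.578, -0.101], [0.666, -0.175]]
```

View pics/w6.png

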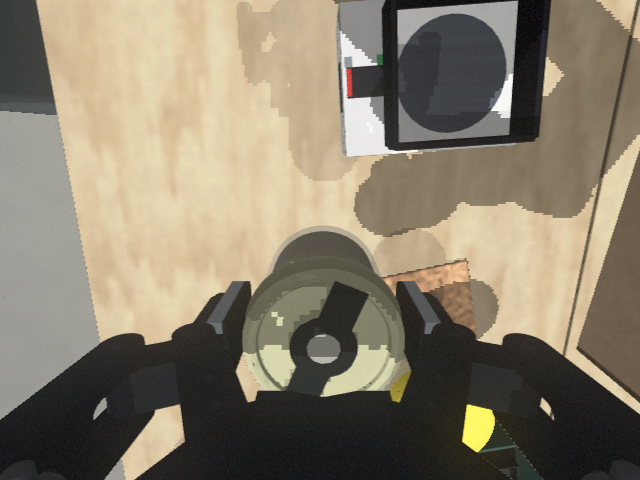

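```bash
python3 - <<'E'
from h import *
W=manip.grab_frame("wrist");print(manip.state()["tool_pos"])
r=lambda u,v,z:ray(W,u,v,z).round(4)[:2]
print("disc",r(452,73,.062),"rim",r(385,149,.09),r(537,138,.09),r(385,2,.09),"deck",r(343,155,.062),r(339,2,.062),"held",r(323,348,.184))
E
```

```text
[ 0.53494265 -0.23937296  0.18196045]
disc [ 0.6146 -0.1338] rim [ 0.5708 -0.1785] [ 0.6568 -0.1724] [ 0.5673 -0.1045] deck [ 0.5483 -0.1832] [ 0.5446 -0.0954] held [ 0.5354 -0.2468]
```

arm_command(moves=[[-1,[0.25,0.15,0],0],[-1,[0.5,0.3,0],0],[-1,[0.75,0.5,0],0],[-1,[0.75,0.51,0],0],[-1,[0.75,0.51,0],0],[-1,[0.75,0.51,0.1],0],[-1,[0.75,0.51,0.2],0],[-1,[0.75,0.51,0.3],0],[-1,[0.75,0.51,0.34],0],[-1,[0.75,0.51,0.355],0]])

```text
time: 26.15
tool_pos: [0.6103, -0.1279, 0.1309]
tool_rot: [-0.002, 0.708, 0.706, -0.002]
contact_force: [-10.1, 2.1, 16.5]
gripper_width: 0.712
grasp_force: 68.9
```

arm_command(moves=[[1,[0,0,0],0],[1,[0,0,0],0],[1,[0,0,0],0],[1,[0,0,0],0],[1,[0,0,-0.2],0],[1,[0,0,-0.44],0],[1,[0,-0.1,-0.7],0],[1,[0,-0.5,-1],0],[1,[0,-0.8,-1],0],[1,[0,-0.9,-1],0],[1,[0,-0.9,-1],0]])

```text
time: 27.07
tool_pos: [0.4736, -0.1259, 0.2812]
tool_rot: [0.001, 0.708, 0.707, -0.0]
contact_force: [0.5, -1.0, -0.2]
gripper_width: 1.0
grasp_force: 0.0
```

```bash
python3 - <<'E'
from h import *
W=look()
S=manip.grab_frame("scene");D=manip.grab_frame("side")
for p in (S,D):print([(np.round(d["extent"]).astype(int).tolist(),round(d["confidence"],2)) for d in manip.search_frame(p,"honey_1")])
save(S,"s5.png",(150,130,450,300),2.6)
E
```

```text
tcp [ 0.4736 -0.1259  0.2812] lids [([0.6345, -0.147], 0.89), ([0.6254, -0.0138], 0.84)]
[([221, 175, 245, 199], 0.97), ([331, 200, 354, 229], 0.71), ([260, 186, 281, 212], 0.58), ([207, 193, 252, 234], 0.52)]
[([299, 250, 324, 279], 0.86), ([298, 206, 320, 230], 0.86), ([298, 228, 325, 256], 0.77), ([295, 280, 323, 318], 0.77)]
```

View pics/s5.png

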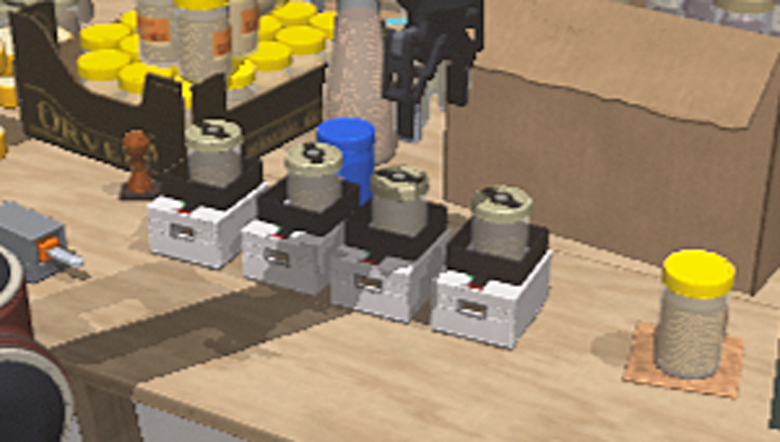

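arm_command(moves=[[1,[0.25,0,0],0],[1,[0.5,0,0],0],[1,[0.75,0,0],0],[1,[1,0,0],0],[1,[1,0,0],0]])

```text
time: 27.78
tool_pos: [0.4776, 0.0293, 0.2785]
tool_rot: [-0.002, 0.705, 0.71, 0.0]
contact_force: [0.6, -0.1, 0.9]
gripper_width: 1.0
grasp_force: 0.0
```

arm_command(moves=[[1,[0.25,-0.05,0],0],[1,[0.5,-0.1,0],0],[1,[0.75,-0.2,0],0],[1,[1,-0.2,0.3],0],[1,[1,-0.2,0.3],0],[1,[1,-0.2,0.3],0],[1,[1,-0.2,0.3],0]])

```text
time: 28.37
tool_pos: [0.4472, 0.1741, 0.2328]
tool_rot: [-0.001, 0.707, 0.708, -0.002]
contact_force: [0.1, 0.7, -0.8]
gripper_width: 1.0
grasp_force: 0.0
```

```bash
python3 - <<'E'
from h import *
W=manip.grab_frame("wrist");print(manip.state()["tool_pos"])
for t in("key","key_sleeve"):print([(np.round(d["extent"]).tolist(),round(d["confidence"],2)) for d in manip.search_frame(W,t)])
s,c,m=blob(W,(3,150,120),(16,255,255),(150,0,600,350));print(s,c)
u,v=map(int,c)
save(W,"k1.png",(max(0,u-130),max(0,v-60),u+130,v+135),3);print(max(0,u-130),max(0,v-60))
S=manip.grab_frame("scene");g=cv2.cvtColor(S["frame"],cv2.COLOR_RGB2GRAY)
for u,v in((220,219),(257,229),(292,238),(331,248)):
    b=g[v-6:v+7,u-8:u+9].astype(float);w=np.clip(np.percentile(b,75)-25-b,0,None);w[:2]*=0
    yy,xx=np.mgrid[v-6:v+7,u-8:u+9];cc=((w*xx).sum()/w.sum(),(w*yy).sum()/w.sum());print(np.round(cc,1),ray(S,*cc,.040).round(4)[:2])
E
```

```text
[0.44790134 0.17367393 0.23420272]
[([314.0, 21.0, 347.0, 92.0], 0.96), ([411.0, 242.0, 579.0, 354.0], 0.6)]
[([290.0, 0.0, 375.0, 49.0], 0.86)]
[318  18  29  15 274] [331.68978102  24.33211679]
201 0
[220.  218.7] [0.5344 0.2104]
[256.3 228.3] [0.5383 0.0899]
[291.3 238.3] [ 0.5385 -0.0217]
[331.1 248.1] [ 0.5458 -0.1376]
```

View pics/k1.png

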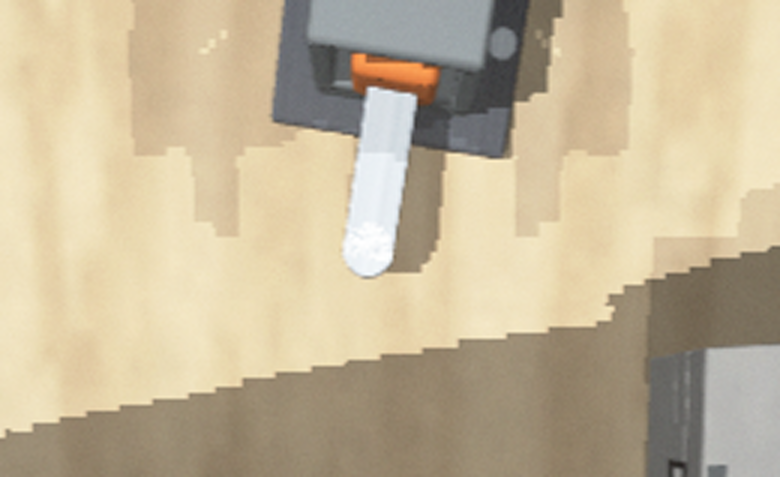

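```bash
python3 - <<'E'
from h import *
W=manip.grab_frame("wrist")
f=lambda u,v:(201+u/3,v/3)
r=lambda u,v,z:ray(W,*f(u,v),z)[:2]
tip=r(368,274,.0275);sh=r(393,92,.0275);d=tip-sh
print("tip",tip,"sh",sh,np.linalg.norm(d),np.degrees(np.arctan2(d[1],d[0])))
a=r(275,121,.004);b=r(505,157,.004);print("plate",a,b,np.linalg.norm(b-a),np.degrees(np.arctan2((b-a)[1],(b-a)[0])))
c=r(310,36,.049);e=r(488,66,.049);print("roof",c,e,np.linalg.norm(e-c),np.degrees(np.arctan2((e-c)[1],(e-c)[0])))
E
```

```text
tip [0.44980807 0.27839789] sh [0.45666152 0.3249801 ] 0.047083671410491634 -98.36965206319043
plate [0.42235685 0.32343863] [0.49080044 0.31376771] 0.06912345278302576 -8.042515630769351
roof [0.43505461 0.33202363] [0.48028695 0.32528488] 0.045731558196953494 -8.473645627158652
```

arm_command(moves=[[1,[0.25,0.032,0.2],0.023],[1,[0.5,0.032,0.4],0.023],[1,[0.7,0.032,0.6],0.023],[1,[0.815,0.032,0.667],0.023],[1,[0.815,0.032,0.667],0.023],[1,[0.815,0.032,0.667],0.023],[1,[0.815,0.032,0.667],0.023]])

```text
time: 29.2
tool_pos: [0.453, 0.2959, 0.1353]
tool_rot: [0.0, 0.756, 0.654, 0.001]
contact_force: [0.0, 0.7, 0.1]
gripper_width: 1.001
grasp_force: 0.0
```

```bash
python3 - <<'E'
from h import *
W=manip.grab_frame("wrist");st=manip.state();print(st["tool_pos"],rot(st).round(3).tolist())
h=cv2.cvtColor(W["frame"],cv2.COLOR_RGB2HSV)
s,c,m=blob(W,(3,150,120),(16,255,255),(200,0,450,400));print(s,c)
for t in("key","key_sleeve"):print([(np.round(d["extent"]).tolist(),round(d["confidence"],2)) for d in manip.search_frame(W,t)])
print(pix(W,(.4567,.3257,.0275)),pix(W,(.4498,.2784,.0275)),pix(W,(.4527,.296,.0275)))
m=((h[...,1]<45)&(h[...,2]>150)).astype(np.uint8)*255
n,l,s,c=cv2.connectedComponentsWithStats(m)
for i in range(1,n):
    if s[i,4]>300: print(s[i],c[i].round(0))
E
```

```text
[0.45332361 0.29574798 0.13595611] [[0.145, 0.989, 0.003], [0.989, -0.145, 0.001], [0.001, 0.003, -1.0]]Traceback (most recent call last):
  File "<stdin>", line 4, in <module>
  File "h.py", line 22, in blob
    n,l,s,c=cv2.connectedComponentsWithStats(m);i=1+np.argmax(s[1:,4]);return s[i],c[i],(l==i)
                                                    ~~~~~~~~~^^^^^^^^^
    return _wrapfunc(a, 'argmax', axis=axis, out=out, **kwds)
    return bound(*args, **kwds)
ValueError: attempt to get argmax of an empty sequence
```

arm_command(moves=[[1,[0,0,0.2],0],[1,[0,0,0.4],0],[1,[0,0,0.55],0],[1,[0,0,0.615],0],[1,[0,0,0.615],0],[-1,[0,0,0.615],0],[-1,[0,0,0.615],0],[-1,[0,0,0.615],0],[-1,[0,0,0.615],0],[-1,[0,0,0.615],0],[-1,[0,0,0.615],0],[-1,[0,0,0.615],0],[-1,[0,0,0.615],0],[-1,[0,0,0.615],0],[-1,[0,0,0.615],0]])

```text
time: 30.5
tool_pos: [0.4525, 0.2964, 0.0425]
tool_rot: [0.0, 0.756, 0.654, 0.0]
contact_force: [-0.1, -0.8, 4.7]
gripper_width: 0.142
grasp_force: 58.5
```

arm_command(moves=[[-1,[-0.03,0,-0.005],0],[-1,[-0.1,0,-0.01],0],[-1,[-0.2,0,-0.01],0],[-1,[-0.32,0,-0.01],0],[-1,[-0.44,0,-0.01],0],[-1,[-0.56,0,-0.01],0],[-1,[-0.68,0,-0.01],0],[-1,[-0.8,0,-0.01],0],[-1,[-0.8,0,-0.01],0],[-1,[-0.8,0,-0.1],0],[-1,[-0.8,0,-0.2],0],[-1,[-0.8,0,-0.2],0]])

```text
time: 31.5
tool_pos: [0.4361, 0.1774, 0.0741]
tool_rot: [0.001, 0.757, 0.654, 0.002]
contact_force: [-0.2, -0.1, -0.7]
gripper_width: 0.138
grasp_force: 58.4
```

```bash
python3 - <<'E'
from h import *
st=manip.state();print(st["tool_pos"],st["joint_pos"],st["gripper_width"])
W=manip.grab_frame("wrist");S=manip.grab_frame("scene");D=manip.grab_frame("side")
for p,b in((W,(100,0,600,400)),(S,(120,195,260,290)),(D,(300,280,420,420))):
    try:
        s,c,m=blob(p,(3,150,120),(16,255,255),b);print(s,c.round(1),ray(p,*c,.07).round(3))
    except Exception as e: print("none")
    print([(np.round(d["extent"]).tolist(),round(d["confidence"],2)) for d in manip.search_frame(p,"key")][:2])
E
```

```text
[0.43614192 0.17740699 0.07406998] [ 2.28042692e-01 -1.33094156e-01  2.11615799e+00  6.39153828e-05
  1.15425511e+00  3.73306833e-01] 0.13761948739693552
[  282     0    74   241 16415] [320.1 116.3] [0.446 0.25  0.07 ]
[([283.0, 1.0, 356.0, 344.0], 0.87), ([495.0, 42.0, 640.0, 295.0], 0.51)]
[176 217  23  17 179] [186.8 224.5] [0.42  0.232 0.07 ]
[([178.0, 218.0, 214.0, 237.0], 0.83), ([242.0, 198.0, 290.0, 240.0], 0.31)]
[376 314  12  30 297] [382. 329.] [0.447 0.268 0.07 ]
[([377.0, 304.0, 389.0, 345.0], 0.89)]
```

arm_command(moves=[[-1,[-0.141,0.324,0],-0.02],[-1,[-0.141,0.324,0],-0.04],[-1,[-0.141,0.324,0],-0.06],[-1,[-0.141,0.324,0],-0.08],[-1,[-0.141,0.324,0],-0.1],[-1,[-0.141,0.324,0],-0.12],[-1,[-0.141,0.324,0],-0.14],[-1,[-0.141,0.324,0],-0.16],[-1,[-0.141,0.324,0],-0.18],[-1,[-0.141,0.324,0],-0.2],[-1,[-0.141,0.324,0],-0.22],[-1,[-0.141,0.324,0],-0.24],[-1,[-0.141,0.324,0],-0.26],[-1,[-0.141,0.324,0],-0.28],[-1,[-0.141,0.324,0],-0.281],[-1,[-0.141,0.324,0.1],-0.281],[-1,[-0.141,0.324,0.2],-0.281],[-1,[-0.141,0.324,0.27],-0.281],[-1,[-0.141,0.324,0.27],-0.281]])

```text
time: 33.38
tool_pos: [0.4785, 0.1494, 0.0292]
tool_rot: [-0.002, -0.024, 1.0, -0.0]
contact_force: [-0.6, -0.3, -0.8]
gripper_width: 0.138
grasp_force: 58.7
```

arm_command(moves=[[-1,[0,0,0.01],0],[-1,[0,0,0.02],0],[-1,[0,0,0.02],0]])

```text
time: 33.63
tool_pos: [0.48, 0.1496, 0.0289]
tool_rot: [0.0, -0.025, 1.0, 0.0]
contact_force: [-1.0, 0.9, 1.0]
gripper_width: 0.135
grasp_force: 58.8
```

arm_command(moves=[[1,[0,0,0],0],[1,[0,0,0],0],[1,[0,0,0],0],[1,[0,0,0],0],[1,[0,0,0],0],[1,[0,0,-0.2],0],[1,[0,0,-0.4],0],[1,[0.1,0,-0.6],0],[1,[0.3,0,-0.8],0],[1,[0.5,0,-0.9],0],[1,[0.5,0,-0.9],0],[1,[0.5,0,-0.9],0]])

```text
time: 34.63
tool_pos: [0.4051, 0.146, 0.1651]
tool_rot: [0.002, -0.025, 1.0, 0.0]
contact_force: [1.1, -0.1, 0.1]
gripper_width: 1.0
grasp_force: 0.0
```

```bash
cat >> h.py <<'E'
def handle(p,z=.022,box=(60,0,600,400)):
    s,c,m=blob(p,(3,150,100),(16,255,255),box)
    pts=np.argwhere(m)[:,::-1].astype(np.float32)
    R=cv2.minAreaRect(pts);q=np.array([ray(p,*k,z)[:2] for k in cv2.boxPoints(R)])
    e=[q[1]-q[0],q[2]-q[1]];L=[np.linalg.norm(a) for a in e];i=int(np.argmax(L));a=np.degrees(np.arctan2(e[i][1],e[i][0]))%180
    print("handle ctr",q.mean(0).round(4),"LxW",np.round(sorted(L),4),"ang",round(a,1),"bbox",s)
    return m
E
python3 - <<'E'
from h import *
st=manip.state();print(st["tool_pos"])
W=manip.grab_frame("wrist");handle(W)
print([(np.round(d["extent"]).tolist(),round(d["confidence"],2)) for d in manip.search_frame(W,"key")][:2])
E
```

```text
[0.40505311 0.14602217 0.16513476]
handle ctr [0.4093 0.1443] LxW [0.0227 0.0789] ang 3.5 bbox [ 305  181   32  101 2999]
[([306.0, 182.0, 337.0, 329.0], 0.69)]
```

arm_command(moves=[[1,[0.095,0,0.25],0],[1,[0.095,0,0.5],0],[1,[0.095,0,0.7],0],[1,[0.095,0,0.85],0],[1,[0.095,0,0.89],0],[1,[0.095,0,0.89],0],[-1,[0.095,0,0.89],0],[-1,[0.095,0,0.89],0],[-1,[0.095,0,0.89],0],[-1,[0.095,0,0.89],0],[-1,[0.095,0,0.89],0],[-1,[0.095,0,0.89],0],[-1,[0.095,0,0.89],0],[-1,[0.095,0,0.89],0],[-1,[0.095,0,0.89],0],[-1,[0.095,0,0.89],0]])

```text
time: 36.07
tool_pos: [0.3918, 0.1453, 0.0313]
tool_rot: [0.001, -0.025, 1.0, 0.0]
contact_force: [-0.3, 0.7, 5.7]
gripper_width: 0.266
grasp_force: 59.6
```

arm_command(moves=[[-1,[0,0,-0.1],0],[-1,[0,0,-0.2],0],[-1,[-0.05,0.15,-0.2],0],[-1,[-0.137,0.3,-0.2],0],[-1,[-0.137,0.377,-0.2],0],[-1,[-0.137,0.377,-0.2],0],[-1,[-0.137,0.377,-0.2],0],[-1,[-0.137,0.377,-0.2],0]])

```text
time: 36.73
tool_pos: [0.4076, 0.202, 0.0593]
tool_rot: [-0.001, -0.025, 1.0, -0.0]
contact_force: [-0.1, 0.4, -0.7]
gripper_width: 0.266
grasp_force: 59.0
```

```bash
python3 - <<'E'
from h import *
st=manip.state();print(st["tool_pos"],rot(st).round(4).tolist(),st["contact_force"])
W=manip.grab_frame("wrist");S=manip.grab_frame("scene");D=manip.grab_frame("side")
g=cv2.cvtColor(S["frame"],cv2.COLOR_RGB2HSV)
s,c,m=blob(S,(3,150,100),(16,255,255),(150,190,300,300));print("scene orange",s,c)
# predicted key points in scene/side
T=np.array(st["tool_pos"]);R=rot(st)
for n,a in(("sh",-.0575),("tip",-.1055),("end",.0225)):
    X=T+R@np.array([a,0,.0203]);print(n,X.round(4),pix(S,X).round(1),pix(D,X).round(1),pix(W,X).round(1))
print([(np.round(d["extent"]).tolist(),round(d["confidence"],2)) for p in(S,D,W) for d in manip.search_frame(p,"key")[:1]])
for s in((.535,.209,.04),):print(pix(S,s),pix(D,s),pix(W,s))
save(W,"k3.png")
E
```

```text
[0.40762305 0.20204093 0.05933296] [[-0.9987, -0.0504, -0.0012], [-0.0504, 0.9987, -0.0007], [0.0013, -0.0006, -1.0]] [-0.07885462  0.37342458 -0.7425405 ]
scene orange [186 234  11  14  88] [190.72727273 241.21590909]
sh [0.465  0.2049 0.039 ] [206.4 229.8] [370.8 321.2] [323.2 413.8]
tip [0.513  0.2073 0.0389] [216.3 222.4] [349.7 321.6] [323.1 493. ]
end [0.3851 0.2009 0.0391] [188.8 243.2] [405.7 320.6] [323.5 250.5]
[([187.0, 223.0, 219.0, 250.0], 0.7), ([352.0, 314.0, 402.0, 327.0], 0.71), ([292.0, 251.0, 353.0, 395.0], 0.84)]
[220.52250447 218.70196452] [340.03676028 321.49428618] [324.07914171 528.02350978]
```

arm_command(moves=[[-1,[-0.05,0,-0.005],0],[-1,[-0.12,0,-0.005],0],[-1,[-0.17,0,-0.005],0],[-1,[-0.2,0,-0.005],0],[-1,[-0.24,0,-0.005],0],[-1,[-0.24,0,-0.005],0]])

```text
time: 37.53
tool_pos: [0.4454, 0.2044, 0.0609]
tool_rot: [0.0, -0.025, 1.0, 0.0]
contact_force: [-0.5, 1.2, -0.6]
gripper_width: 0.266
grasp_force: 59.0
```

arm_command(moves=[[-1,[-0.04,0,0],0],[-1,[-0.08,0,0],0],[-1,[-0.12,0,0],0],[-1,[-0.16,0,0],0],[-1,[-0.19,0,0],0],[-1,[-0.19,0,0],0]])

```text
time: 38.03
tool_pos: [0.4734, 0.2059, 0.0605]
tool_rot: [-0.0, -0.025, 1.0, 0.0]
contact_force: [-0.6, 0.7, -2.1]
gripper_width: 0.264
grasp_force: 59.0
```

arm_command(moves=[[-1,[-0.015,0,0],0],[-1,[-0.03,0,0],0],[-1,[-0.03,0,0],0]])

```text
time: 38.28
tool_pos: [0.4772, 0.2061, 0.0605]
tool_rot: [-0.0, -0.025, 1.0, -0.0]
contact_force: [-3.8, 0.9, 0.2]
gripper_width: 0.264
grasp_force: 59.0
```

arm_command(moves=[[-1,[-0.01,0,0],0],[-1,[-0.02,0,0],0],[-1,[-0.02,0,0],0]])

```text
time: 38.53
tool_pos: [0.4774, 0.206, 0.0597]
tool_rot: [-0.004, -0.025, 1.0, -0.001]
contact_force: [-11.7, -0.4, 3.5]
gripper_width: 0.262
grasp_force: 59.6
```

```bash
python3 - <<'E'
from h import *
st=manip.state();print(st["tool_pos"],st["contact_force"])
S=manip.grab_frame("scene");h=cv2.cvtColor(S["frame"],cv2.COLOR_RGB2HSV)
for u,v in((220,211),(257,221),(292,230),(331,240)):
    b=h[v-12:v+10,u-14:u+22]
    for n,lo,hi in(("red",(0,140,90),(6,255,255)),("green",(50,80,50),(90,255,255))):
        m=cv2.inRange(b,np.array(lo),np.array(hi)); q=np.argwhere(m); print(u,n,len(q),(q.mean(0)[::-1]+[u-14,v-12]).round(1) if len(q) else "")
E
```

```text
[0.47742938 0.20598169 0.05970872] [-11.67459338  -0.42359294   3.51999   ]
220 red 0 
220 green 0 
257 red 4 [256.5 220.2]
257 green 2 [257.5 217. ]
292 red 6 [292.2 230.3]
292 green 1 [291. 226.]
331 red 6 [331.8 239.7]
331 green 3 [331. 236.]
```

arm_command(moves=[[-1,[0.05,0,0],0],[-1,[0.15,0,0],0],[-1,[0.3,0,0],0],[-1,[0.48,0,0],0],[-1,[0.48,0,0],0],[-1,[0.48,-0.2,0],0],[-1,[0.48,-0.4,0],0],[-1,[0.48,-0.6,0],0],[-1,[0.48,-0.8,0],0],[-1,[0.48,-0.807,0],0],[-1,[0.48,-0.807,0],0]])

```text
time: 39.5
tool_pos: [0.4158, 0.0805, 0.0615]
tool_rot: [0.002, -0.023, 1.0, -0.0]
contact_force: [0.4, 1.0, -0.8]
gripper_width: 0.261
grasp_force: 59.2
```

```bash
cat >> h.py <<'E'
def chk(slot=None):
    S=manip.grab_frame("scene");h=cv2.cvtColor(S["frame"],cv2.COLOR_RGB2HSV)
    for u,v in((220,211),(257,221),(292,230),(331,240)):
        b=h[v-12:v+10,u-14:u+22];o=[u]
        for lo,hi in(((0,140,90),(6,255,255)),((50,80,50),(90,255,255))):
            q=np.argwhere(cv2.inRange(b,np.array(lo),np.array(hi)));o+=[len(q),(q.mean(0)[::-1]+[u-14,v-12]).round(1).tolist() if len(q) else None]
        print(o)
    st=manip.state();T=np.array(st["tool_pos"]);R=rot(st);print("tcp",T.round(4),"yaw",np.degrees(np.arctan2(-R[1,0],-R[0,0])).round(2))
    if slot is not None:
        sh=T+R@np.array([-.0575,0,.0203]);d=np.array([*slot,.04])-sh;print("shoulder",sh.round(4),"to go, tool axes/0.15",(R.T@d/.15).round(3))
    return S
E
python3 - <<'E'
from h import *
chk((.5385,.088))
E
```

```text
[220, 0, None, 0, None]
[257, 3, [256.3, 220.3], 1, [257.0, 217.0]]
[292, 6, [292.2, 230.3], 2, [291.5, 226.5]]
[331, 6, [331.8, 239.7], 3, [331.0, 236.0]]
tcp [0.4155 0.0813 0.0613] yaw 2.78
shoulder [0.4729 0.0841 0.0412] to go, tool axes/0.15 [-0.438  0.005  0.009]
```

arm_command(moves=[[-1,[-0.04,0.005,0.008],0],[-1,[-0.09,0.005,0.008],0],[-1,[-0.13,0.005,0.008],0],[-1,[-0.17,0.005,0.008],0],[-1,[-0.21,0.005,0.008],0],[-1,[-0.25,0.005,0.008],0],[-1,[-0.29,0.005,0.008],0],[-1,[-0.29,0.005,0.008],0]])

```text
time: 40.22
tool_pos: [0.4591, 0.0847, 0.0597]
tool_rot: [0.0, -0.025, 1.0, 0.0]
contact_force: [0.7, 0.7, -0.7]
gripper_width: 0.263
grasp_force: 59.2
```

arm_command(moves=[[-1,[-0.04,0,0],0],[-1,[-0.08,0,0],0],[-1,[-0.12,0,0],0],[-1,[-0.14,0,0],0],[-1,[-0.14,0,0],0]])

```text
time: 40.63
tool_pos: [0.4792, 0.0856, 0.0593]
tool_rot: [-0.0, -0.025, 1.0, -0.0]
contact_force: [-1.6, -0.5, -0.8]
gripper_width: 0.265
grasp_force: 59.2
```

arm_command(moves=[[-1,[-0.01,0,0],0],[-1,[-0.02,0,0],0],[-1,[-0.02,0,0],0]])

```text
time: 40.88
tool_pos: [0.4807, 0.0858, 0.059]
tool_rot: [-0.002, -0.025, 1.0, -0.0]
contact_force: [-6.6, -1.6, 0.3]
gripper_width: 0.265
grasp_force: 59.6
```

arm_command(moves=[[-1,[-0.01,0,0],0],[-1,[-0.01,0,0],0],[-1,[-0.01,0,0],0]])

```text
time: 41.13
tool_pos: [0.4808, 0.0859, 0.0585]
tool_rot: [-0.003, -0.025, 1.0, -0.0]
contact_force: [-10.4, -1.6, 3.3]
gripper_width: 0.264
grasp_force: 59.8
```

arm_command(moves=[[-1,[0.05,0,0],0],[-1,[0.15,0,0],0],[-1,[0.3,0,0],0],[-1,[0.48,0,0],0],[-1,[0.52,0,0],0],[-1,[0.52,-0.2,0],0],[-1,[0.52,-0.4,0],0],[-1,[0.52,-0.6,0],0],[-1,[0.52,-0.73,0],0],[-1,[0.52,-0.73,0],0],[-1,[0.52,-0.73,0],0]])

```text
time: 42.05
tool_pos: [0.412, -0.0282, 0.0603]
tool_rot: [0.001, -0.024, 1.0, -0.0]
contact_force: [1.0, -0.6, -0.7]
gripper_width: 0.266
grasp_force: 59.4
```

```bash
python3 - <<'E'
from h import *
chk((.5375,-.0225))
E
```

```text
[220, 9, [223.6, 208.0], 1, [220.0, 207.0]]
[257, 0, None, 0, None]
[292, 5, [292.0, 230.4], 0, None]
[331, 7, [332.3, 239.7], 3, [331.0, 236.0]]
tcp [ 0.4116 -0.0275  0.06  ] yaw 2.82
shoulder [ 0.4691 -0.0246  0.0398] to go, tool axes/0.15 [-0.456 -0.008 -0.001]
```

arm_command(moves=[[-1,[-0.04,-0.008,0],0],[-1,[-0.09,-0.008,0],0],[-1,[-0.13,-0.008,0],0],[-1,[-0.17,-0.008,0],0],[-1,[-0.21,-0.008,0],0],[-1,[-0.25,-0.008,0],0],[-1,[-0.29,-0.008,0],0],[-1,[-0.29,-0.008,0],0]])

```text
time: 42.77
tool_pos: [0.4557, -0.0264, 0.0597]
tool_rot: [0.0, -0.025, 1.0, -0.0]
contact_force: [-0.1, 0.7, -0.4]
gripper_width: 0.264
grasp_force: 59.4
```

arm_command(moves=[[-1,[-0.04,0,0],0],[-1,[-0.08,0,0],0],[-1,[-0.12,0,0],0],[-1,[-0.15,0,0],0],[-1,[-0.15,0,0],0]])

```text
time: 43.18
tool_pos: [0.4774, -0.0251, 0.0593]
tool_rot: [-0.0, -0.025, 1.0, 0.0]
contact_force: [-1.3, -0.5, -0.8]
gripper_width: 0.262
grasp_force: 59.3
```

arm_command(moves=[[-1,[-0.01,0,0],0],[-1,[-0.02,0,0],0],[-1,[-0.02,0,0],0]])

```text
time: 43.43
tool_pos: [0.4798, -0.025, 0.0593]
tool_rot: [-0.0, -0.025, 1.0, 0.0]
contact_force: [-1.8, 0.7, -0.4]
gripper_width: 0.266
grasp_force: 59.3
```

arm_command(moves=[[-1,[-0.01,0,0],0],[-1,[-0.015,0,0],0],[-1,[-0.015,0,0],0]])

```text
time: 43.68
tool_pos: [0.4805, -0.025, 0.0589]
tool_rot: [-0.002, -0.025, 1.0, 0.0]
contact_force: [-8.8, -0.5, 2.4]
gripper_width: 0.262
grasp_force: 59.8
```

arm_command(moves=[[-1,[0.05,0,0],0],[-1,[0.15,0,0],0],[-1,[0.3,0,0],0],[-1,[0.48,0,0],0],[-1,[0.5,0,0],0],[-1,[0.5,-0.2,0],0],[-1,[0.5,-0.4,0],0],[-1,[0.5,-0.6,0],0],[-1,[0.5,-0.75,0],0],[-1,[0.5,-0.75,0],0],[-1,[0.5,-0.75,0],0]])

```text
time: 44.6
tool_pos: [0.414, -0.1425, 0.0604]
tool_rot: [0.001, -0.024, 1.0, -0.001]
contact_force: [0.3, -0.4, -0.1]
gripper_width: 0.262
grasp_force: 59.4
```

```bash
python3 - <<'E'
from h import *
chk((.546,-.137))
E
```

```text
[220, 9, [223.6, 208.0], 1, [220.0, 207.0]]
[257, 7, [260.9, 217.6], 1, [257.0, 217.0]]
[292, 2, [292.5, 226.0], 1, [291.0, 226.0]]
[331, 5, [332.0, 239.8], 2, [331.5, 236.0]]
tcp [ 0.4136 -0.1415  0.06  ] yaw 2.81
shoulder [ 0.4711 -0.1387  0.0398] to go, tool axes/0.15 [-0.5   -0.013 -0.001]
```

arm_command(moves=[[-1,[-0.05,-0.01,0],0],[-1,[-0.1,-0.01,0],0],[-1,[-0.14,-0.01,0],0],[-1,[-0.18,-0.01,0],0],[-1,[-0.22,-0.01,0],0],[-1,[-0.26,-0.01,0],0],[-1,[-0.3,-0.01,0],0],[-1,[-0.34,-0.01,0],0],[-1,[-0.34,-0.01,0],0]])

```text
time: 45.4
tool_pos: [0.4651, -0.1401, 0.0597]
tool_rot: [0.0, -0.025, 1.0, -0.0]
contact_force: [-0.5, -0.4, -0.7]
gripper_width: 0.261
grasp_force: 59.4
```

arm_command(moves=[[-1,[-0.04,0,0],0],[-1,[-0.08,0,0],0],[-1,[-0.12,0,0],0],[-1,[-0.14,0,0],0],[-1,[-0.14,0,0],0]])

```text
time: 45.82
tool_pos: [0.4852, -0.1388, 0.0592]
tool_rot: [-0.0, -0.025, 1.0, 0.0]
contact_force: [-1.5, 0.1, -1.6]
gripper_width: 0.263
grasp_force: 59.4
```

arm_command(moves=[[-1,[-0.01,0,0],0],[-1,[-0.02,0,0],0],[-1,[-0.02,0,0],0]])

```text
time: 46.07
tool_pos: [0.4877, -0.1386, 0.0593]
tool_rot: [-0.0, -0.025, 1.0, 0.0]
contact_force: [-2.4, 1.2, -0.5]
gripper_width: 0.266
grasp_force: 59.4
```

arm_command(moves=[[-1,[-0.01,0,0],0],[-1,[-0.015,0,0],0],[-1,[-0.015,0,0],0]])

```text
time: 46.32
tool_pos: [0.4882, -0.1387, 0.0589]
tool_rot: [-0.003, -0.025, 1.0, 0.0]
contact_force: [-10.0, 0.6, 2.3]
gripper_width: 0.267
grasp_force: 59.9
```

arm_command(moves=[[-1,[0.05,0,0],0],[-1,[0.15,0,0],0],[-1,[0.3,0,0],0],[-1,[0.48,0,0],0],[-1,[0.52,0,0],0],[-1,[0.52,0,-0.3],0],[-1,[0.52,0.2,-0.3],0],[-1,[0.52,0.45,-0.3],0],[-1,[0.52,0.7,-0.3],0],[-1,[0.52,1,-0.3],0],[-1,[0.52,1,-0.3],0]])

```text
time: 47.23
tool_pos: [0.4049, 0.0122, 0.1052]
tool_rot: [0.002, -0.028, 1.0, 0.001]
contact_force: [0.2, -1.3, -2.0]
gripper_width: 0.266
grasp_force: 59.5
```

arm_command(moves=[[-1,[0,0.2,0],0.02],[-1,[0,0.4,0],0.04],[-1,[0,0.6,0],0.06],[-1,[0,0.8,0],0.08],[-1,[0,1,0],0.1],[-1,[0,1,0],0.12],[-1,[0,1,0],0.14],[-1,[0,1,0],0.16],[-1,[0,1,0],0.18],[-1,[0,1,0],0.2],[-1,[0,1,0],0.22],[-1,[0,1,0],0.24],[-1,[0,1,0],0.26],[-1,[0,1,0],0.28],[-1,[0,1,0],0.281],[-1,[0,1,0],0.281]])

```text
time: 48.57
tool_pos: [0.3983, 0.157, 0.1052]
tool_rot: [0.001, 0.757, 0.654, 0.001]
contact_force: [0.5, -0.1, -1.4]
gripper_width: 0.264
grasp_force: 59.6
```

```bash
python3 - <<'E'
from h import *
chk(); st=manip.state();print(rot(st).round(4).tolist(),st["joint_pos"].round(2) if hasattr(st["joint_pos"],"round") else st["joint_pos"])
E
```

```text
[220, 4, [223.5, 208.0], 1, [220.0, 207.0]]
[257, 7, [260.9, 217.6], 1, [257.0, 217.0]]
[292, 9, [294.8, 227.0], 1, [291.0, 226.0]]
[331, 7, [334.7, 236.6], 2, [330.5, 236.0]]
tcp [0.3981 0.157  0.1051] yaw -98.2
[[0.1427, 0.9898, 0.0024], [0.9898, -0.1427, 0.0008], [0.0011, 0.0023, -1.0]] [ 0.2  -0.3   2.2   0.    1.24  0.34]
```

arm_command(moves=[[-1,[0,0.23,0.1],0],[-1,[0,0.23,0.25],0],[-1,[0,0.23,0.38],0],[-1,[0,0.23,0.46],0],[-1,[0,0.23,0.47],0],[-1,[0,0.23,0.47],0]])

```text
time: 49.12
tool_pos: [0.4311, 0.1519, 0.0335]
tool_rot: [-0.0, 0.756, 0.655, -0.0]
contact_force: [0.4, 0.2, -0.8]
gripper_width: 0.264
grasp_force: 59.6
```

arm_command(moves=[[-1,[0,0,0.01],0],[-1,[0,0,0.02],0],[-1,[0,0,0.02],0]])

```text
time: 49.37
tool_pos: [0.4319, 0.1522, 0.0318]
tool_rot: [0.0, 0.756, 0.654, 0.001]
contact_force: [-0.3, 0.9, -0.3]
gripper_width: 0.265
grasp_force: 59.6
```

arm_command(moves=[[-1,[0,0,0.007],0],[-1,[0,0,0.007],0],[1,[0,0,0.007],0],[1,[0,0,0.007],0],[1,[0,0,0.007],0],[1,[0,0,0.007],0],[1,[0,0,0.007],0],[1,[0,0,-0.2],0],[1,[0,0,-0.4],0],[1,[-0.1,0,-0.6],0],[1,[-0.3,0,-0.8],0],[1,[-0.3,0,-0.8],0],[1,[-0.3,0,-0.8],0]])

```text
time: 50.45
tool_pos: [0.4263, 0.1068, 0.1535]
tool_rot: [0.002, 0.757, 0.653, 0.002]
contact_force: [-0.1, 0.4, -0.9]
gripper_width: 0.998
grasp_force: 0.0
```

```bash
python3 - <<'E'
from h import *
st=manip.state();print(st["tool_pos"],st["contact_force"])
W=manip.grab_frame("wrist");handle(W)
print([(np.round(d["extent"]).tolist(),round(d["confidence"],2)) for d in manip.search_frame(W,"key")][:2])
E
```

```text
[0.42626518 0.10678054 0.15352298] [-0.0973016   0.44040667 -0.94781573]
handle ctr [0.4295 0.1341] LxW [0.0224 0.0774] ang 82.3 bbox [ 304  139   34  110 3562]
[([305.0, 142.0, 337.0, 302.0], 0.77)]
```

arm_command(moves=[[1,[-0.28,-0.005,0.2],0],[1,[-0.28,-0.005,0.4],0],[1,[-0.28,-0.005,0.6],0],[1,[-0.28,-0.005,0.75],0],[1,[-0.28,-0.005,0.825],0],[1,[-0.28,-0.005,0.825],0],[-1,[-0.28,-0.005,0.825],0],[-1,[-0.28,-0.005,0.825],0],[-1,[-0.28,-0.005,0.825],0],[-1,[-0.28,-0.005,0.825],0],[-1,[-0.28,-0.005,0.825],0],[-1,[-0.28,-0.005,0.825],0],[-1,[-0.28,-0.005,0.825],0],[-1,[-0.28,-0.005,0.825],0],[-1,[-0.28,-0.005,0.825],0],[-1,[-0.28,-0.005,0.825],0]])

```text
time: 51.88
tool_pos: [0.4186, 0.066, 0.0278]
tool_rot: [0.0, 0.756, 0.654, 0.0]
contact_force: [-0.2, -0.7, 3.3]
gripper_width: 0.138
grasp_force: 58.6
```

arm_command(moves=[[-1,[0,0,-0.1],0],[-1,[0,0,-0.2],0],[-1,[0.2,0,-0.2],0],[-1,[0.4,0,-0.2],0],[-1,[0.6,0,-0.2],0],[-1,[0.8,0.004,-0.2],0],[-1,[0.91,0.004,-0.12],0],[-1,[0.91,0.004,-0.12],0],[-1,[0.91,0.004,-0.12],0],[-1,[0.91,0.004,-0.12],0]])

```text
time: 52.72
tool_pos: [0.4375, 0.2005, 0.0446]
tool_rot: [-0.0, 0.756, 0.654, -0.001]
contact_force: [-0.0, 0.5, 0.3]
gripper_width: 0.141
grasp_force: 58.6
```

```bash
python3 - <<'E'
from h import *
st=manip.state();T=np.array(st["tool_pos"]);R=rot(st);print(T,st["contact_force"],st["gripper_width"])
F=np.array([.4525,.2964,.0453]);print("to final, tool/0.15",(R.T@(F-T)/.15).round(3), "yaw",np.degrees(np.arctan2(R[1,0],R[0,0])))
W=manip.grab_frame("wrist");S=manip.grab_frame("scene");D=manip.grab_frame("side")
handle(W,T[2]-.0168+.011,(150,0,500,400))
for p in(S,D):
    print([(np.round(d["extent"]).tolist(),round(d["confidence"],2)) for d in manip.search_frame(p,"key")[:1]],[pix(p,T+R@np.array([a,0,.0168])).round(1) for a in(.0295-.0001,.1095,-.0185)])
print([(np.round(d["extent"]).tolist(),round(d["confidence"],2)) for d in manip.search_frame(W,"key_sleeve")[:2]])
E
```

```text
[0.43754282 0.20048604 0.04458735] [-0.04893896  0.5396353   0.25475252] 0.14108647651306952
to final, tool/0.15 [ 0.647  0.007 -0.005] yaw 81.72596683612694
handle ctr [0.4481 0.2676] LxW [0.0222 0.0762] ang 83.4 bbox [  288     4    74   241 16428]
[([174.0, 225.0, 207.0, 241.0], 0.62)] [array([194.3, 234.9]), array([174.5, 226.2]), array([206.6, 240.3])]
[([376.0, 318.0, 388.0, 354.0], 0.79)] [array([381.6, 332.3]), array([379.3, 357.1]), array([382.8, 318.9])]
[([247.0, 0.0, 401.0, 0.0], 0.73)]
```

arm_command(moves=[[-1,[0.06,0.004,-0.006],0],[-1,[0.12,0.006,-0.006],0],[-1,[0.18,0.007,-0.006],0],[-1,[0.24,0.007,-0.006],0],[-1,[0.3,0.007,-0.006],0],[-1,[0.3,0.007,-0.006],0]])

```text
time: 53.52
tool_pos: [0.4462, 0.2473, 0.0464]
tool_rot: [-0.0, 0.756, 0.655, 0.001]
contact_force: [0.0, 0.4, -0.9]
gripper_width: 0.138
grasp_force: 58.7
```

arm_command(moves=[[-1,[0.06,0,0],0],[-1,[0.12,0,0],0],[-1,[0.18,0,0],0],[-1,[0.24,0,0],0],[-1,[0.3,0,0],0],[-1,[0.3,0,0],0]])

```text
time: 54.02
tool_pos: [0.4527, 0.2916, 0.0464]
tool_rot: [-0.0, 0.756, 0.655, 0.001]
contact_force: [-0.1, -0.8, -0.6]
gripper_width: 0.139
grasp_force: 58.7
```

```bash
python3 - <<'E'
from h import *
st=manip.state();T=np.array(st["tool_pos"]);R=rot(st);print(T,st["contact_force"],st["gripper_width"])
F=np.array([.4525,.2964,.0425]);print((R.T@(F-T)/.15).round(3))
E
```

```text
[0.45268254 0.29158407 0.04640331] [-0.09231529 -0.78174134 -0.61696342] 0.13881015436293023
[ 0.032 -0.006  0.026]
```

arm_command(moves=[[-1,[0.02,0,0],0],[-1,[0.035,0,0],0],[-1,[0.035,0,0.01],0],[-1,[0.035,0,0.02],0],[-1,[0.035,0,0.027],0],[-1,[0.035,0,0.027],0]])

```text
time: 54.52
tool_pos: [0.4529, 0.2949, 0.0421]
tool_rot: [-0.0, 0.756, 0.654, -0.0]
contact_force: [-1.7, 0.0, 2.1]
gripper_width: 0.141
grasp_force: 58.9
```

arm_command(moves=[[-1,[0,0,0.005],0],[-1,[0,0,0.005],0]])

```text
time: 54.68
tool_pos: [0.4532, 0.2949, 0.0417]
tool_rot: [0.0, 0.756, 0.654, -0.0]
contact_force: [-1.4, -2.7, 3.8]
gripper_width: 0.141
grasp_force: 59.2
```

arm_command(moves=[[-1,[0,0,-0.004],0],[-1,[0.008,0,-0.004],0],[-1,[0.014,0,-0.004],0],[-1,[0.014,0,-0.004],0],[-1,[0.014,0,0],0]])

```text
time: 55.1
tool_pos: [0.4536, 0.2973, 0.0417]
tool_rot: [0.0, 0.756, 0.654, 0.0]
contact_force: [-1.3, -3.2, 5.9]
gripper_width: 0.143
grasp_force: 59.3
```

arm_command(moves=[[1,[0,0,0],0],[1,[0,0,0],0],[1,[0,0,0],0],[1,[0,0,0],0],[1,[0,0,0],0],[1,[0,0,-0.15],0],[1,[0,0,-0.4],0],[1,[0,0,-0.7],0],[1,[-0.4,0,-1],0],[1,[-0.8,0,-1],0],[1,[-0.8,0,-1],0],[1,[-0.8,0,-1],0]])

```text
time: 56.1
tool_pos: [0.4364, 0.1751, 0.1937]
tool_rot: [0.002, 0.757, 0.653, 0.001]
contact_force: [0.8, -0.3, 0.5]
gripper_width: 0.999
grasp_force: 0.0
```

```bash
python3 - <<'E'
from h import *
S=chk();W=manip.grab_frame("wrist");D=manip.grab_frame("side")
for p in(W,S,D):
  for t in("key","honey_1","wood_stamp","masking_tape","spread"):print(t,[(np.round(d["extent"]).astype(int).tolist(),round(d["confidence"],2)) for d in manip.search_frame(p,t)[:4]])
for X in((.4567,.325,.0275),(.4498,.2784,.0275),(.4567,.325,.036)):print(pix(W,X).round(1))
try:
  s,c,m=blob(W,(3,150,100),(16,255,255),(150,0,500,350));print("orange",s,c)
except Exception: print("no orange")
h=cv2.cvtColor(W["frame"],cv2.COLOR_RGB2HSV);u,v=pix(W,(.453,.30,.0275)).astype(int)
m=((h[...,1]<40)&(h[...,2]>190)).astype(np.uint8);n,l,st,c=cv2.connectedComponentsWithStats(m)
for i in range(1,n):
    if st[i,4]>150 and abs(c[i][0]-u)<60:
        b=st[i];print("blade",b,c[i],"tip",ray(W,b[0]+b[2]/4,b[1]+b[3],.0275).round(4)[:2])
E
```

```text
[220, 4, [223.5, 208.0], 0, None]
[257, 7, [260.9, 217.6], 1, [257.0, 217.0]]
[292, 9, [294.8, 227.0], 1, [291.0, 226.0]]
[331, 6, [335.0, 236.5], 2, [330.5, 236.0]]
tcp [0.4365 0.1759 0.1931] yaw -98.5
key [([303, 4, 337, 88], 0.91), ([439, 227, 640, 356], 0.52)]
honey_1 [([526, 284, 640, 382], 0.94), ([520, 89, 640, 209], 0.76), ([523, 426, 574, 480], 0.61)]
wood_stamp [([489, 142, 499, 164], 0.16)]
masking_tape [([507, 469, 517, 480], 0.46)]
spread [([614, 211, 640, 256], 0.71)]
key [([166, 220, 183, 234], 0.66), ([261, 188, 279, 213], 0.39)]
honey_1 [([286, 195, 310, 221], 0.92), ([222, 175, 244, 202], 0.91), ([259, 186, 280, 209], 0.7), ([332, 203, 353, 230], 0.67)]
wood_stamp [([198, 179, 213, 208], 0.5), ([261, 186, 279, 210], 0.22)]
masking_tape [([441, 313, 491, 349], 0.91)]
spread [([401, 227, 432, 276], 0.97), ([272, 173, 294, 200], 0.67)]
key [([376, 348, 382, 356], 0.6), ([296, 282, 324, 318], 0.28)]
honey_1 [([293, 282, 324, 322], 0.96), ([299, 252, 325, 282], 0.79), ([300, 208, 325, 233], 0.77), ([300, 230, 327, 258], 0.65)]
wood_stamp [([279, 348, 298, 390], 0.65)]
masking_tape [([357, 186, 376, 202], 0.51)]
spread [([302, 183, 324, 219], 0.92), ([291, 266, 339, 302], 0.74), ([242, 263, 275, 310], 0.68), ([299, 243, 341, 271], 0.33)]
[319.1  15.2]
[319.3  86.8]
[319.  11.]
orange [304   3  34  17 457] [320.63676149   9.44201313]
blade [ 311   17   20   72 1278] [320.63771518  51.59546166] tip [0.4471 0.2772]
```

```bash
python3 -c "
from plant import manip
print(manip.job_done())"
```

```text
the job is handed in; nothing more can be done
None
```

The job is handed in at about 56 s of the 210 s allowed: the spread is on the cork mat, all four honey jars stand in warmers with all four switches on, the key is back in its sleeve (blade tip within about 1 mm of where it started), and the tape roll and stamp show no movement in the last pictures.

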